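Rehang the lift-off door of a bench cabinet

ROBOT

A 6-joint arm with a two-finger parallel gripper is mounted at the origin on the work surface; the furniture and walls round the work are solid. World frame = base frame: x ahead of the robot, y to its left, z up, the work surface at z = 0. Lengths are in m, angles in rad, forces in N, time in s.
With the tool pointing down it reaches from about 0.375 to 0.9 m from the base axis. Payload 3.1 kg.
Tool frame: the origin (TCP) lies midway between the tips of the shut fingers; the grasp point (between the pads) lies 19 mm behind it; z points along the fingers, y is the direction in which the jaws open and shut (so a half turn about z gives the same grasp; the last joint's range is limited). The gripper opens to 85 mm and grips with 20 to 120 N. Pads are 22 mm wide; open, the fingers measure 114 mm over their backs; the gripper's body (76 mm by 85 mm) begins 54 mm behind the grasp point. The pads swing forward as they close: fully open they stand 13 mm farther back than shut.
Start: joints at [-1.419, 0.527, 1.433, -0, 1.181, -0.178], TCP at [0.202, -0.591, 0.21] pointing down, gripper open.
Joint ranges: [-3.08, 3.08], [-0.75, 2.2], [0.22, 2.44], [-1.43, 4.57], [0, 2.65], [-2.85, 2.85]. Speed limits (rad/s): [2.79, 2.79, 3.14, 3.14, 3.14, 3.14].

INTERFACE

Orientations are given as a unit quaternion [x, y, z, w].
In Python, from station import manip gives the robot as it stands.
- The arm moves only by the tool servo_tool, never from a script. Its argument "increments" is a list of rows, each an object with "hand": the closure, from 0 (fully open) to 1 (shut); "travel": the shift along the tool's x, y, z in mm, a list of three; "yaw": the turn about the tool's z in degrees. A call has 1 to 20 rows; each row shifts and turns the commanded pose from where the row before left it, along the tool's axes as they then stand; what a row does not reach is not made up. A row lasts 1/10 s, in which the tool goes at most 50 mm and 8.59 degrees, less where a joint would pass 70% of its speed; a pose out of reach is approached as far as the arm can. A call with a gripper value outside its range is refused whole. The fingers move at their own pace and stop on an object; "newtons" is the grip in N (left out, the last holds). Time passes only in rows, so rows that do not move let the fingers close. It gives the time, the measured TCP pose, the force and the opening at its end, in the units of the state.
- manip.sense(): the state, without advancing time (a new reading comes with each control period).
- manip.snapshot(name): name is "scene" or "side" or "wrist"; returns a dict with "pixels" (400x640x3 uint8, blue, green, red), "fx", "fy", "cx", "cy" (pixels), "R" (3x3) and "t" (3): a world point X has camera coordinates R X + t. Camera axes: x right, y down, z forward; pixel columns grow to the right and rows downward; lengths in m; the calibration is good to about 2 mm. A picture is of the moment at which its call begins. There is no depth.
- manip.sign_off(): hands the job in, once; it reports no verdict.
The state is a dict: "t": time; "q": joint angles; "qd": joint speeds; "tau": joint torques, N m; "tcp_pos": TCP position; "tool_rot": TCP orientation; "force": force on the tool from outside, world axes, zero at the start; "ft_torque": the same for the moment, N m; "finger_gap": opening from 0.0 (shut) to 1.0 (fully open).
Only numpy, scipy, OpenCV 4.12 (cv2) and the standard library are available. Lean on these libraries where they do the work, as an engineer would, in place of code of your own. Each camera call takes 0.05 s, during which the arm holds its last target.

TASK

Take the freshly dried door out of the notched timber stand, hang it back on the cabinet so that both its hinge knuckles sit fully down on the two pins, swing it shut and flip the hasp on the cabinet's roof all the way down over it. Do not force or slam the door, and leave the other things on the bench where they are.

Things in the scene. Friction and masses are not known exactly. Their poses are not given: they have to be found in the camera images.
- door_centre (a point): Centre of the leaf of the loose grey-green steel door, 0.45 kg: leaf 18 thick x 180 wide x 180 mm high, upright in the stand, top edge 90 mm above this point. Door axes: -x out of its outer face (louvre slits, hinge straps), +y to its hinge edge, z up. Hinge axis along z, 104 mm along +y (14 mm beyond the leaf), at mid-thickness. Grip the top edge across its thickness.
- door: The same door; origin in the middle of its lower edge, 90 mm below the centre. Its top 25 mm are plain all along; below that two hinge straps with bolt heads stand 6 mm proud of the outer face, from the hinge edge to 50 mm in from it.
- door_free_edge (a point): Middle of the door's free edge (mid-thickness), 90 mm from the centre along the door's -y, same height as the centre. Axes as the door's.
- knuckle_low (a point): Centre of the lower end of the lower knuckle: an upright tube on the hinge edge, 22 mm outside, 14 mm bore, 24 mm long, open at both ends. 62 mm below and 104 mm along +y from the door's centre. Axes as the door's.
- knuckle_high (a point): The same point of the upper knuckle, an equal tube 100 mm above the lower one, on the same axis.
- pin_low (a point): Foot of the lower hinge pin, on the upper face of its lug, which carries the knuckle (the knuckle's lower end comes to this point). The pin stands upright, 10 mm thick, 28 mm high, its last 10 mm tapering to a 3 mm nose. Lug: 22 mm round, 8 mm thick below this point, welded to the cabinet's side wall. Axes as the cabinet's.
- pin_high (a point): Foot of the upper pin, an equal pin on an equal lug exactly 100 mm above the lower. The lower knuckle has to come in between the two lugs from the front or side with the door raised 30 to 60 mm above its seated height, then straight down.
- cabinet: Grey-green steel cabinet fixed to the bench, 140 deep x 184 wide x 207 mm high, open front. Origin under its centre; -x out of its front, +y to its hinge side. Hinge axis 81 mm ahead of the origin, 104 mm along +y. The shut leaf covers the front, axes as the cabinet's, centre 81 mm ahead of the origin, top edge 202 mm high; hung, it swings towards -x, freely to 120 degrees.
- shut_edge (a point): Where the door's free-edge point lies when the door is hung and shut: on the cabinet, 81 mm ahead of its origin, 90 mm along -y, 112 mm high. Axes as the cabinet's.
- hasp_axis (a point): Middle of the hasp's hinge axis, which runs along the cabinet's y: 45 mm ahead of the cabinet's origin, at mid-width, 6 mm above the roof. Axes as the cabinet's.
- hasp (a joint): Angle of the steel hasp: 0 = right down, its arm level to the front and its lip hanging in front of the shut door's top edge (its stop); pi/2 = arm straight up; 2.8 = thrown back over the roof. Its pivot is stiff (0.5 N at the tip): it stays where it is left, and has to be brought down the whole way.
- hasp_tip (a point): Bend of the hasp, in the middle of its 24 mm width: its flat arm is 4 mm thick and reaches 52 mm from the axis to here; the lip is 24 mm wide, 4 mm thick, and goes 25 mm from here square to the arm (downwards when the hasp is down, upwards when it is thrown back).
- stand: Wooden stand 160 x 142 x 73 mm, fixed; origin under its centre. Two bearers 32 mm wide with 22 mm slots, 43 mm deep, floor 30 mm above the bench; the door stands in the slot 35 mm along the stand's -x, its axes along the stand's.
- grease_tin: Orange tin, 67 mm across, 60 mm high; origin under its centre. Leave alone.
- rusty_cup: Rusty cup with rods, 70 mm across, 114 mm high; origin under its centre. Leave alone.
- pipe_stub: Rusty pipe offcut standing on end, 43 mm across, 54 mm high; origin under its centre. Leave alone.
- ring_spanner: Dark ring spanner lying flat, 33 x 208 x 12 mm; origin under its centre. Leave alone.
Things that resemble listed ones, but are neither listed nor needed, are in the scene too. Of the things that look like the door, the larger one is meant.

How it is judged:
On the way, in this order (a step that is already met when the one before it is completed fails the run):
1. the door hangs on both pins, both knuckles down on their lugs (horizontal distance between knuckle_low and pin_low below 0.005 m and horizontal distance between knuckle_high and pin_high below 0.005 m and z of knuckle_low in the frame of pin_low between -0.004 and 0.004 m and z of knuckle_high in the frame of pin_high below 0.004 m), for 0.2 s.
2. the door is shut on its pins and the hasp is down over it (all of step 1 and horizontal distance between door_free_edge and shut_edge below 0.012 m and value of joint hasp below 0.08 rad), for 0.2 s.
At the end, for the whole second after the job is handed in: Both knuckles sit on their pins (axis within 5 mm, lower ends within 4 mm of the lugs), the door is shut (free edge within 12 mm of its shut position), the hasp is within 0.08 rad of right down, and the door is at rest (all of step 2 and linear speed of door below 0.02 m/s); the robot touches nothing.
It fails at once if the door is slammed or forced against the cabinet (more than 80 N) (contact force between door and cabinet above 80 N).
It fails at once if the grease tin is knocked (moved more than 30 mm) (distance of grease_tin from where it was at the start of the episode above 0.03 m).
It fails at once if the rusty cup is knocked (moved more than 30 mm) (distance of rusty_cup from where it was at the start of the episode above 0.03 m).
It fails at once if the pipe stub is knocked (moved more than 30 mm) (distance of pipe_stub from where it was at the start of the episode above 0.03 m).
It fails at once if the ring spanner is knocked (moved more than 30 mm) (distance of ring_spanner from where it was at the start of the episode above 0.03 m).
It also fails if it takes over 72 s, if anything falls off the work surface, if the arm or the gripper's body presses on something with over 40 N, if the wrist force passes 120 N, or if a joint passes its speed limit or range.

## Working session

There is one attempt and no reset: what is moved stays moved. The work goes in short steps, Python scripts to look and compute and a tool call to move; the robot and the scene stay as the last step left them, time stands still between calls to the robot, and variables do not carry over. Pictures are saved under pics/ and viewed, and the job is handed in when it is done.

Besides the shell and the picture viewer there is one more tool, called after "Emit:" as name([rows], argument=value, ...), one row to a line, values as JSON. servo_tool: Moves the arm, as the interface text tells. Its arguments: {"type":"object","properties":{"increments":{"type":"array","items":{"type":"object","properties":{"hand":{"type":"number"},"travel":{"type":"array","items":{"type":"number"}},"yaw":{"type":"number"}}}},"newtons":{"type":"number"}},"required":["increments"]}

```bash
mkdir -p pics; ls
cat > h.py <<'E'
import numpy as np, cv2, json
from station import manip
def snap(n,f):
    s=manip.snapshot(n); im=np.array(s["pixels"],dtype=np.uint8); cv2.imwrite(f"pics/{f}.png",im)
    c={k:np.array(s[k]).tolist() for k in("fx","fy","cx","cy","R","t")}; json.dump(c,open(f"pics/{f}.json","w")); return im,c
def proj(c,X):
    X=np.atleast_2d(X); Y=X@np.array(c["R"]).T+np.array(c["t"]); return np.c_[c["fx"]*Y[:,0]/Y[:,2]+c["cx"],c["fy"]*Y[:,1]/Y[:,2]+c["cy"]]
def ray(c,u,v):
    R=np.array(c["R"]);d=R.T@np.array([(u-c["cx"])/c["fx"],(v-c["cy"])/c["fy"],1]);return -R.T@np.array(c["t"]),d
def atz(c,u,v,z):
    o,d=ray(c,u,v);return o+d*(z-o[2])/d[2]
def tri(c1,p1,c2,p2):
    A=[];b=[]
    for c,p in((c1,p1),(c2,p2)):
        o,d=ray(c,*p);d=d/np.linalg.norm(d);P=np.eye(3)-np.outer(d,d);A.append(P);b.append(P@o)
    x=np.linalg.lstsq(np.vstack(A),np.hstack(b),rcond=None)[0];return x
def load(f): return json.load(open(f"pics/{f}.json"))
E
python3 - <<'E'
from h import *
for n in("scene","side","wrist"):
    im,c=snap(n,n+"0"); R=np.array(c["R"]);print(n,c["fx"],c["cx"],-R.T@np.array(c["t"]),R[2])
print(manip.sense())
E
```

```text
pics
scene 473.0335543625717 324.9698512737378 [-0.33208148 -1.49956195  1.07403498] [ 0.4481722   0.76683299 -0.45946582]
side 484.39101632410603 317.90314380180234 [0.4453633  1.46101503 1.56432442] [ 0.06324466 -0.70349052 -0.70788502]
wrist 315.36534107935546 319.96714388884806 [ 0.26797133 -0.56816079  0.37248666] [-0.25972633 -0.08700695 -0.96175466]
{'t': 0.15, 'q': array([-1.41948985e+00,  5.28290745e-01,  1.43362153e+00, -2.40038804e-06,
        1.18143897e+00, -1.78555447e-01]), 'qd': array([ 0.00086968, -0.00213177, -0.00375806, -0.00013986, -0.00078823,
       -0.00079812]), 'tau': array([ 1.01683803e-03, -4.42743158e+01, -1.78275722e+01, -2.41111447e-04,
        5.59142092e-03,  9.36420541e-07]), 'tcp_pos': array([ 0.20234714, -0.59069954,  0.20953074]), 'tool_rot': array([ 9.86429237e-01,  1.64184615e-01,  1.08696898e-05, -8.79226826e-04]), 'force': array([0.36598827, 0.36895141, 0.2996306 ]), 'ft_torque': array([ 0.02627751,  0.01341446, -0.03576707]), 'finger_gap': 0.9984290776915867}
```

View pics/scene0.png

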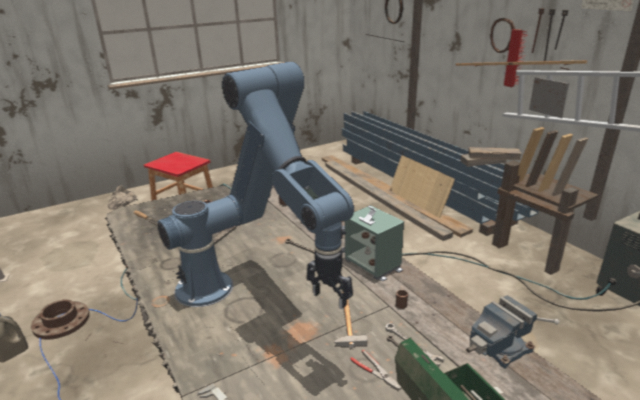

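View pics/side0.png

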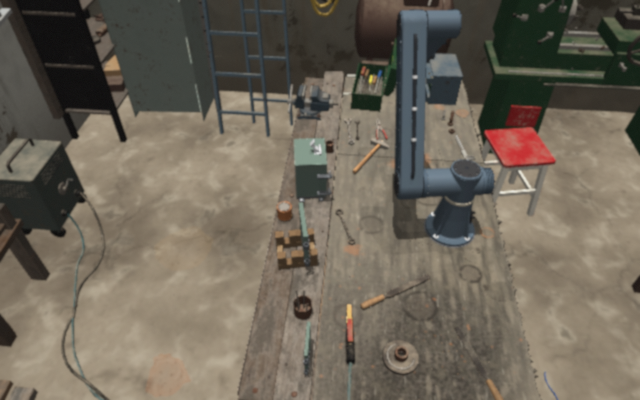

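View pics/wrist0.png

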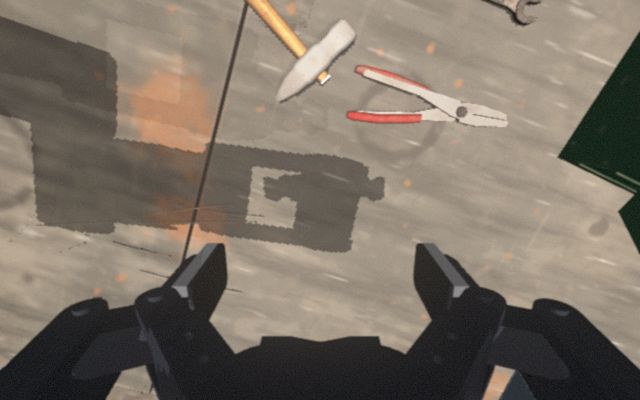

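Scene: cabinet at about (375,240), its front facing the robot. Side: cabinet at (311,168), hasp thrown back on its roof at (316,146), stand with the door at (300,245). There is a second thin green panel at (308,345). I'll enlarge the side view.

Run:
```python
from h import *
im=cv2.imread("pics/side0.png")
cv2.imwrite("pics/sc1.png",cv2.resize(im[125:285,250:370],None,fx=5,fy=5,interpolation=cv2.INTER_CUBIC)[:, :][0:800])
cv2.imwrite("pics/sc1.png",cv2.resize(im[130:280,240:380],None,fx=4,fy=4,interpolation=cv2.INTER_CUBIC))
cv2.imwrite("pics/sc2.png",cv2.resize(im[275:395,240:400],None,fx=5,fy=5,interpolation=cv2.INTER_CUBIC))
im=cv2.imread("pics/scene0.png")
cv2.imwrite("pics/sc3.png",cv2.resize(im[190:310,275:435],None,fx=5,fy=5,interpolation=cv2.INTER_CUBIC))
```

```text
(no output)
```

View pics/sc1.png

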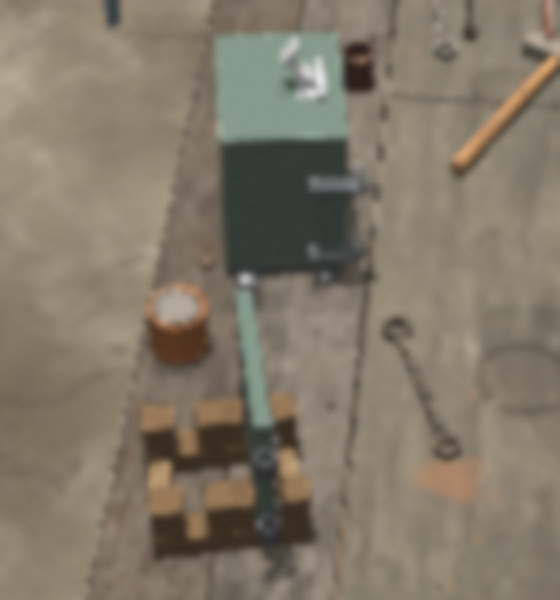

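View pics/sc2.png

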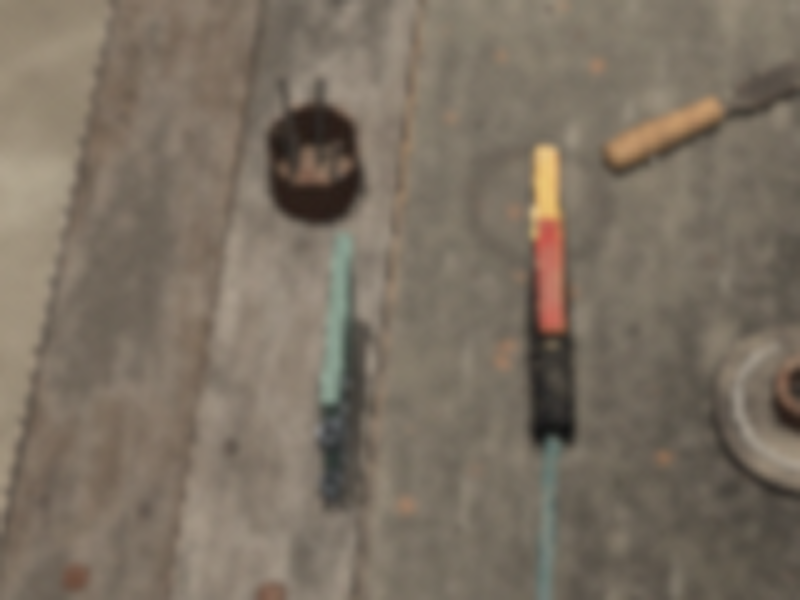

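View pics/sc3.png

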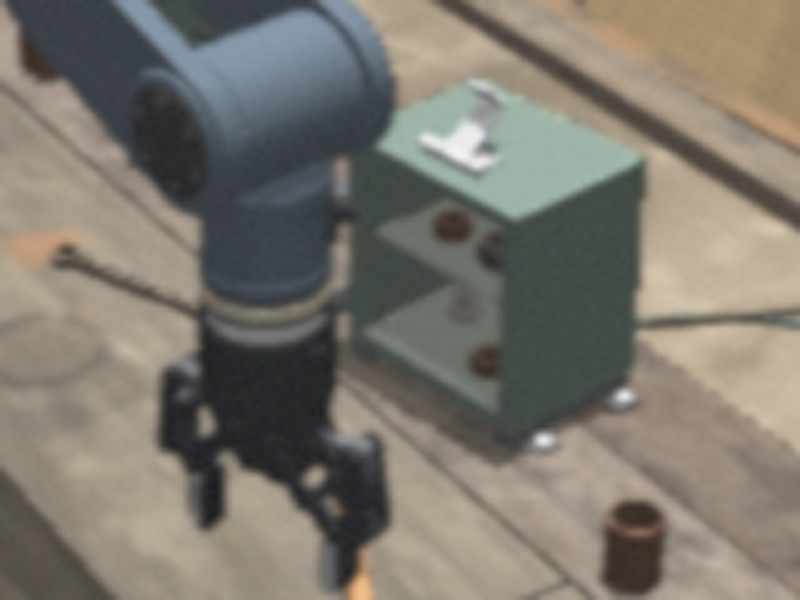

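Run:
```python
from h import *
c=load("side0");s=load("scene0")
f=lambda p:(240+p[0]/4,130+p[1]/4)
print("roof")
for p in((216,38),(338,35),(347,137),(222,140)): print(atz(c,*f(p),.207).round(3))
for p in((275/5+0,0),):pass
g=lambda p:(275+p[0]/5,190+p[1]/5)
for p in((516,220),(643,158),(480,80)): print("scene",atz(s,*g(p),.207).round(3))
print("door top edge z=.21; ends")
for p in((245,278),(262,425),(238,282),(272,425)): print(atz(c,*f(p),.21).round(3))
print("stand top")
for p in((141,408),(293,397),(150,490),(310,478)): print(atz(c,*f(p),.073).round(3))
print("tin",atz(c,*f((178,300)),.06),"spanner",atz(c,*f((397,328)),0.01),atz(c,*f((447,447)),0.01))
g2=lambda p:(240+p[0]/5,275+p[1]/5)
print("cup",atz(c,*g2((315,125)),.06),"pipe",atz(c,*f((358,50)),.054))
print("2nd",[atz(c,*g2(p),.1).round(3) for p in((344,236),(330,405))])
```

```text
roof
[ 0.713 -0.284  0.207]
[ 0.575 -0.303  0.207]
[ 0.55  -0.126  0.207]
[ 0.684 -0.108  0.207]
scene [ 0.574 -0.324  0.207]
scene [ 0.709 -0.303  0.207]
scene [ 0.684 -0.13   0.207]
door top edge z=.21; ends
[0.634 0.102 0.21 ]
[0.596 0.292 0.21 ]
[0.64  0.108 0.21 ]
[0.587 0.291 0.21 ]
stand top
[0.737 0.163 0.073]
[0.584 0.133 0.073]
[0.712 0.269 0.073]
[0.556 0.239 0.073]
tin [ 0.72387863 -0.00784694  0.06      ] spanner [ 0.48442858 -0.0362232   0.01      ] [0.42160304 0.13184293 0.01      ]
cup [0.58791939 0.47009251 0.06      ] pipe [ 0.56175972 -0.47362413  0.054     ]
2nd [array([0.554, 0.584, 0.1  ]), array([0.55 , 0.708, 0.1  ])]
```

Door candidates: the panel in the stand at side (304,225), top edge about 190 mm long, and the free-standing panel at side (307,350), about 125 mm long. The one in the stand is the larger, so it is the door. I'll move to views with the wrist camera, cabinet first.

Emit:
servo_tool([
  {"hand":0,"travel":[0,0,-40],"yaw":-8.1},
  {"travel":[0,0,-40],"yaw":-8.1,"hand":0},
  {"travel":[0,0,-40],"yaw":-8.1,"hand":0},
  {"travel":[0,0,-40],"yaw":-8.1,"hand":0},
  {"travel":[0,0,-30],"yaw":-8.1,"hand":0},
  {"travel":[0,0,0],"yaw":-8.1,"hand":0},
  {"travel":[0,0,0],"yaw":-8.1,"hand":0},
  {"travel":[0,0,0],"yaw":-8.1,"hand":0},
  {"travel":[0,0,0],"yaw":-8.1,"hand":0},
  {"travel":[0,0,0],"yaw":-8.1,"hand":0},
  {"travel":[28,37,0],"yaw":0,"hand":0},
  {"travel":[28,37,0],"yaw":0,"hand":0},
  {"travel":[28,37,0],"yaw":0,"hand":0},
  {"travel":[28,37,0],"yaw":0,"hand":0},
  {"travel":[28,37,0],"yaw":0,"hand":0},
  {"travel":[28,37,0],"yaw":0,"hand":0},
  {"travel":[28,37,0],"yaw":0,"hand":0},
  {"travel":[28,37,0],"yaw":0,"hand":0},
  {"travel":[28,37,0],"yaw":0,"hand":0},
  {"travel":[28,37,0],"yaw":0,"hand":0},
])

```text
t: 2.15
tcp_pos: [0.5197, -0.2501, 0.4001]
tool_rot: [0.643, 0.765, -0.0, -0.0]
force: [0.5, -0.6, 0.2]
finger_gap: 0.996
```

Run:
```python
from h import *
im,c=snap("wrist","w1");s=manip.sense();print(s["t"],s["tcp_pos"],s["tool_rot"],s["q"])
```

```text
2.2 [ 0.52412233 -0.24407873  0.3999604 ] [ 6.40907667e-01  7.67609280e-01  3.64787011e-03 -2.20798965e-04] [-0.6331042   0.30443972  1.27507069  0.00730937  1.56206692 -0.81259286]
```

View pics/w1.png

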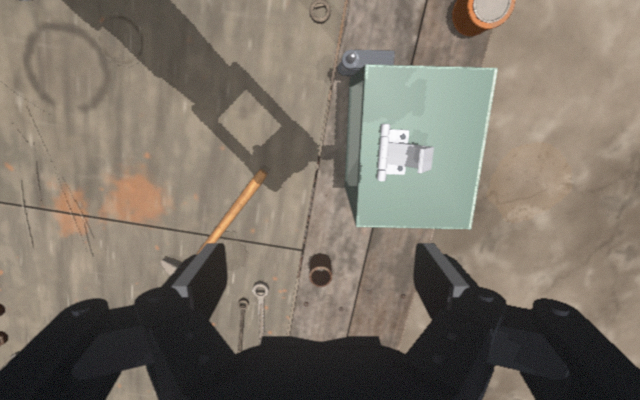

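The wrist picture shows the roof with corners (365,66), (496,68), (472,229), (358,226), the hasp thrown back at (402,152), the upper pin at about (351,61), the pipe stub at (320,268) and the tin at (485,12). I'll fit the cabinet pose.

Run:
```python
from h import *
im=cv2.imread("pics/w1.png")
cv2.imwrite("pics/w1c.png",cv2.resize(im[35:245,320:510],None,fx=3,fy=3,interpolation=cv2.INTER_CUBIC)[:600])
```

```text
(no output)
```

View pics/w1c.png

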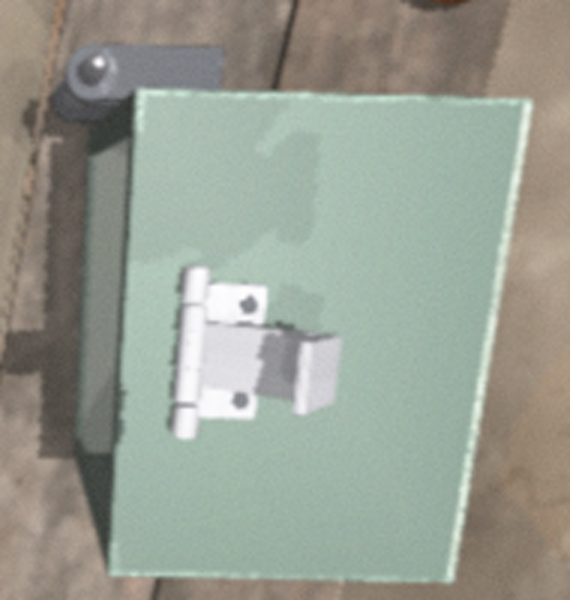

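```bash
cat > fitc.py <<'E'
from h import *
from scipy.optimize import least_squares
def W(p,L):
    L=np.array(L,float);c,s=np.cos(p[2]),np.sin(p[2]);return np.c_[p[0]+c*L[:,0]-s*L[:,1],p[1]+s*L[:,0]+c*L[:,1],L[:,2]]
def fit(obs,p0):
    f=lambda p:np.concatenate([(proj(c,W(p,L))-px).ravel() for c,L,px in obs])
    r=least_squares(f,p0,loss="soft_l1");return r.x,f(r.x).reshape(-1,2)
E
python3 - <<'E'
from fitc import *
c=load("w1")
L=[(-.07,.092,.207),(.07,.092,.207),(.07,-.092,.207),(-.07,-.092,.207),(-.081,.104,.178),(-.045,0,.213)]
px=[(365.3,65.3),(497,68.3),(471,228.3),(356.7,227),(352.3,56.3),(383.3,152.5)]
p,r=fit([(c,L,np.array(px))],[.63,-.2,.15]);print(p,np.degrees(p[2]));print(r.round(1))
p2,r=fit([(c,L[:4],np.array(px[:4]))],[.63,-.2,.15]);print(p2,np.degrees(p2[2]));print(r.round(1))
s=load("side0");f=lambda q:(240+q[0]/4,130+q[1]/4)
ps=np.array([f(q) for q in((347,137),(222,140),(338,35),(216,38))]);Ls=[L[0],L[1],L[3],L[2]]
print(fit([(s,Ls,ps)],p))
print(fit([(s,Ls,ps),(c,L,np.array(px))],p))
print(W(p,[(-.081,.104,.15),(-.081,-.09,.112),(-.045,0,.213)]))
E
```

```text
[ 0.63063563 -0.21581316  0.15362057] 8.801810570904983
[[-0.4 -0.6]
 [ 0.6 -0.9]
 [ 0.4  1.3]
 [-0.6  0.5]
 [ 0.  -0.2]
 [-0.   0.6]]
[ 0.63067308 -0.21598083  0.15369327] 8.805975803823223
[[-0.4 -0.4]
 [ 0.6 -0.7]
 [ 0.4  1.4]
 [-0.6  0.7]]
(array([ 0.63038275, -0.20578066,  0.14643618]), array([[ 0.60657139,  0.17995606],
       [-0.71333708,  0.52388294],
       [ 0.11548235, -0.53330846],
       [-0.04668525, -0.32033321]]))
(array([ 0.63064385, -0.21564535,  0.15408164]), array([[ 0.8788023 , -1.39323797],
       [-0.31910775, -0.8957104 ],
       [ 0.07466892, -1.91731541],
       [ 0.01898866, -1.56771309],
       [-0.40775232, -0.69404923],
       [ 0.59973788, -1.11006185],
       [ 0.48702166,  1.14259379],
       [-0.49393673,  0.42348661],
       [-0.00707657, -0.28396256],
       [ 0.01962156,  0.46611195]]))
[[ 0.53467575 -0.12543229  0.15      ]
 [ 0.56436106 -0.31714766  0.112     ]
 [ 0.58616557 -0.22269893  0.213     ]]
```

The side and wrist fits disagree by 10 mm in y, possibly because the arm was still settling. I'll let it settle and measure again.

Emit:
servo_tool([
  {"hand":0,"travel":[20,0,0],"yaw":0},
  {"hand":0,"travel":[0,0,0],"yaw":0},
  {"hand":0,"travel":[0,0,0],"yaw":0},
  {"hand":0,"travel":[0,0,0],"yaw":0},
])

```text
t: 2.6
tcp_pos: [0.5146, -0.2333, 0.4005]
tool_rot: [0.644, 0.765, -0.0, 0.0]
force: [0.2, -0.5, 0.4]
finger_gap: 1.0
```

Run:
```python
from h import *
im,c=snap("wrist","w2");s=manip.sense();print(s["t"],s["tcp_pos"],s["tool_rot"])
cv2.imwrite("pics/w2c.png",cv2.resize(im[35:285,320:510],None,fx=3,fy=3,interpolation=cv2.INTER_CUBIC)[:600])
im,c=snap("scene","s2")
cv2.imwrite("pics/s2c.png",cv2.resize(im[190:310,315:455],None,fx=5,fy=5,interpolation=cv2.INTER_CUBIC))
im,c=snap("side","d2")
cv2.imwrite("pics/d2c.png",cv2.resize(im[125:275,250:370],None,fx=4,fy=4,interpolation=cv2.INTER_CUBIC))
```

```text
2.65 [ 0.5146975  -0.233404    0.40041953] [ 6.44305742e-01  7.64767977e-01 -1.52519308e-04  1.69734049e-04]
```

View pics/w2c.png

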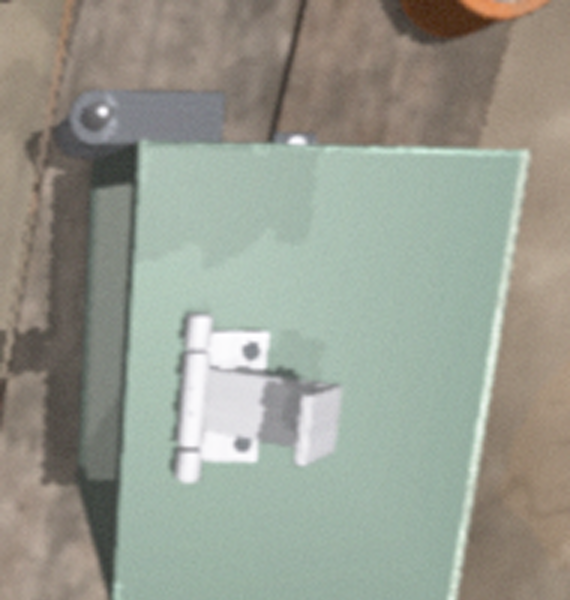

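View pics/s2c.png

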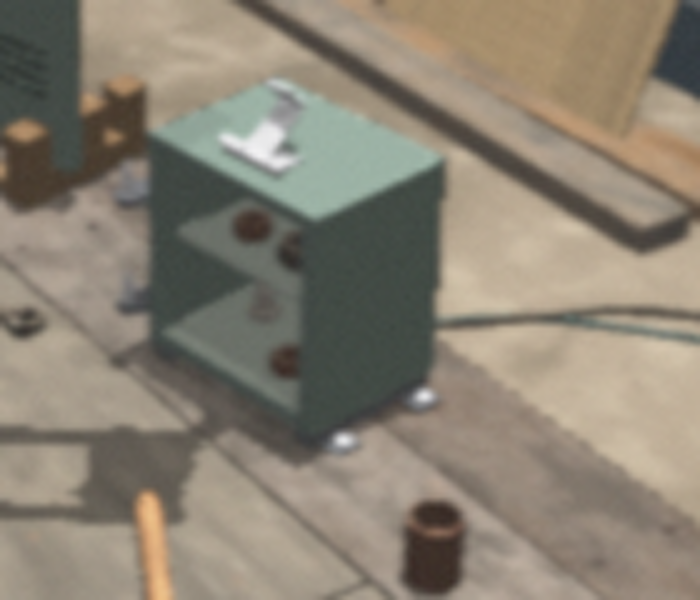

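View pics/d2c.png

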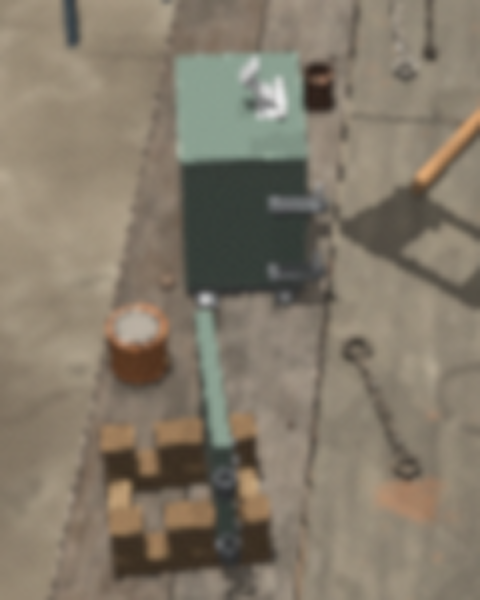

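Run:
```python
from h import *
im=cv2.imread("pics/w2.png")
cv2.imwrite("pics/w2d.png",cv2.resize(im[220:280,330:490],None,fx=5,fy=5,interpolation=cv2.INTER_CUBIC))
```

```text
(no output)
```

View pics/w2d.png

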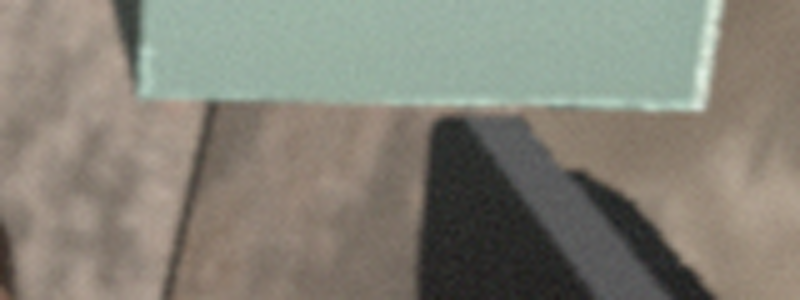

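Run:
```python
from fitc import *
w=load("w2");sc=load("s2");sd=load("d2")
C={'fl':(-.07,.092,.207),'bl':(.07,.092,.207),'br':(.07,-.092,.207),'fr':(-.07,-.092,.207)}
pin=(-.081,.104,.178);ha=(-.045,0,.213)
ow=(w,[C['fl'],C['bl'],C['fr'],C['br'],pin,ha],np.array([(366.3,82.3),(495.7,85.3),(357.4,239.6),(470.8,241.8),(352.3,73.3),(384.3,167.3)]))
osc=(sc,[C['fl'],C['fr'],C['br'],C['bl']],np.array([(345.4,217),(377.4,234),(403,221.6),(372,206)]))
osd=(sd,[C['fl'],C['bl'],C['fr'],C['br']],np.array([(327,163.75),(295,165),(324.5,138.75),(294,139.5)]))
for o in([ow],[osc],[osd],[ow,osc,osd]):
    p,r=fit(o,[.63,-.2,.15]);print(p.round(4),np.degrees(p[2]).round(2),W(p,[(-.081,.104,.15)])[0].round(4),np.abs(r).max().round(1))
    if len(o)==1 and o[0] is ow:print(r.round(1))
```

```text
[ 0.6303 -0.216   0.1545] 8.85 [ 0.5342 -0.1257  0.15  ] 1.0
[[-0.8 -0.1]
 [ 0.6 -0.9]
 [-0.2  0.9]
 [ 0.1  0.4]
 [ 0.7 -0.8]
 [-0.5  1. ]]
[ 0.6294 -0.2257  0.1123] 6.44 [ 0.5372 -0.1314  0.15  ] 1.8
[ 0.6307 -0.2067  0.1466] 8.4 [ 0.5354 -0.1157  0.15  ] 0.7
[ 0.6304 -0.216   0.1533] 8.78 [ 0.5344 -0.1256  0.15  ] 2.8
```

Consistent: the wrist residuals are ≤1 px, and the other two views bracket the wrist's y. Now the door.

Emit:
servo_tool([
  {"hand":0,"travel":[38,18,0],"yaw":0},
  {"hand":0,"travel":[38,18,0],"yaw":0},
  {"hand":0,"travel":[38,18,0],"yaw":0},
  {"hand":0,"travel":[38,18,0],"yaw":0},
  {"hand":0,"travel":[38,18,0],"yaw":0},
  {"hand":0,"travel":[38,18,0],"yaw":0},
  {"hand":0,"travel":[38,18,0],"yaw":0},
  {"hand":0,"travel":[38,18,0],"yaw":0},
  {"hand":0,"travel":[34,16,0],"yaw":0},
  {"hand":0,"travel":[0,0,0],"yaw":0},
  {"hand":0,"travel":[0,0,0],"yaw":0},
  {"hand":0,"travel":[0,0,0],"yaw":0},
])

```text
t: 3.95
tcp_pos: [0.6148, 0.1269, 0.4002]
tool_rot: [0.644, 0.765, -0.0, 0.0]
force: [0.7, -0.0, 0.8]
finger_gap: 1.002
```

Run:
```python
from h import *
im,c=snap("wrist","w3");s=manip.sense();print(s["t"],s["tcp_pos"],s["tool_rot"])
cv2.imwrite("pics/w3c.png",cv2.resize(im[0:240,200:440],None,fx=2.5,fy=2.5,interpolation=cv2.INTER_CUBIC))
```

```text
4.0 [0.61485762 0.12671053 0.4003475 ] [ 6.44269889e-01  7.64798168e-01 -2.52253688e-04  9.37404331e-05]
```

View pics/w3.png

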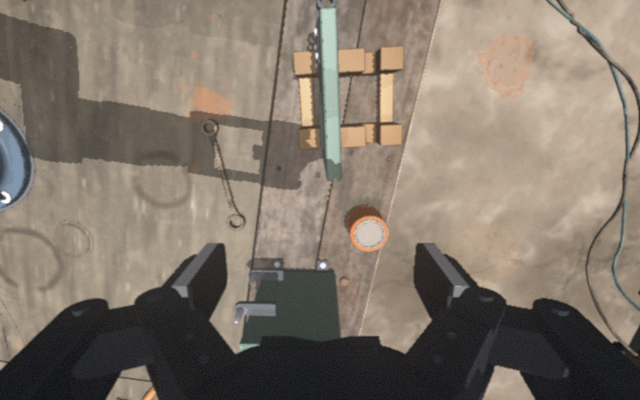

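View pics/w3c.png

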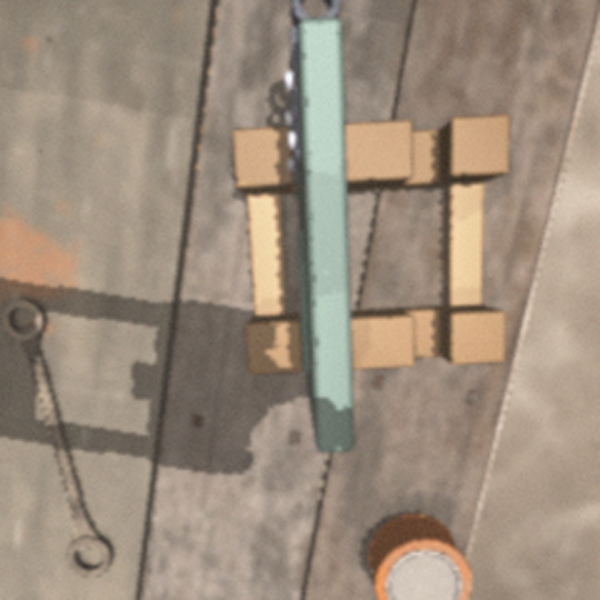

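The wrist picture shows the door's top edge running from the free end at (334,180) to the hinge end at (328,8), with straps on the left (outer, −x) side at (316,50) and a knuckle at the top edge. That matches the large door.

Run:
```python
from fitc import *
w=load("w3")
L=[(-.009,.09,.21),(.009,.09,.21),(-.009,-.09,.21),(.009,-.09,.21)]
p,r=fit([(w,L,np.array([(320,8),(337.2,7.2),(326.8,180),(341.6,179.2)]))],[.61,.2,.17]);print(p,np.degrees(p[2]));print(r.round(1))
t=np.radians(99.76);d=p[:2]-np.array([.6148,.1268]);print("dx,dy tool",d@[np.cos(t),np.sin(t)],d@[np.sin(t),-np.cos(t)],"yaw needed world",np.degrees(p[2])+90-99.76)
```

```text
[0.61464684 0.19958796 0.21481545] 12.308018741766697
[[-0.5 -0.9]
 [ 0.4 -1. ]
 [-0.4  2.1]
 [ 0.4  2.2]]
dx,dy tool 0.07176042263093152 0.012188184293697078 yaw needed world 2.548018741766697
```

Emit:
servo_tool([
  {"hand":0,"travel":[36,6,0],"yaw":0},
  {"hand":0,"travel":[36,6,0],"yaw":0},
  {"hand":0,"travel":[0,0,30],"yaw":-2.5},
  {"hand":0,"travel":[0,0,40],"yaw":0},
  {"hand":0,"travel":[0,0,30],"yaw":0},
  {"hand":0,"travel":[0,0,0],"yaw":0},
  {"hand":0,"travel":[0,0,0],"yaw":0},
])

```text
t: 4.7
tcp_pos: [0.6149, 0.2001, 0.3009]
tool_rot: [0.627, 0.779, 0.0, 0.0]
force: [0.4, 0.1, 0.8]
finger_gap: 0.999
```

Run:
```python
from h import *
im,c=snap("wrist","w4");s=manip.sense();print(s["t"],s["tcp_pos"],s["tool_rot"])
```

```text
4.75 [0.6157092  0.20047365 0.30231235] [0.62719657 0.77885925 0.00120491 0.00113093]
```

View pics/w4.png

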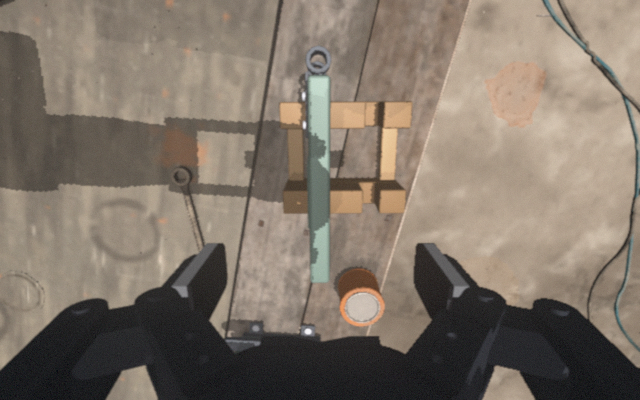

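The door's top edge runs from (319,76) to (320,281), vertical and centred between the jaws (226 to 415). I'll check the longitudinal position.

Run:
```python
from h import *
c=load("w4")
a=atz(c,318.8,76,.21);b=atz(c,320,281,.21);k=atz(c,318,58,.21-.004);print(a,b,np.hypot(*(a-b)[:2]),(a+b)/2,np.degrees(np.arctan2(*(a-b)[1::-1])))
for z in(.186,.19,.2,.206):k=atz(c,318,58,z);print(k,np.hypot(*(k-(a+b)/2)[:2]))
```

```text
[0.5949091 0.2868979 0.21     ] [0.63312109 0.11558578 0.21      ] 0.17552206784707888 [0.61401509 0.20124184 0.21      ] 102.5742566230917
[0.590853   0.30205435 0.186     ] 0.10343908524425433
[0.59098574 0.30156689 0.19      ] 0.10293428432603466
[0.59131756 0.30034824 0.2       ] 0.10167229968876462
[0.59151666 0.29961705 0.206     ] 0.10091512131778083
```

Emit:
servo_tool([
  {"hand":0,"travel":[0,0,30],"yaw":0},
  {"hand":0,"travel":[0,0,35],"yaw":0},
  {"hand":0,"travel":[0,0,35],"yaw":0},
  {"hand":0,"travel":[0,0,22],"yaw":0},
  {"hand":0.3,"travel":[0,0,0],"yaw":0},
  {"hand":0.6,"travel":[0,0,0],"yaw":0},
  {"hand":1,"travel":[0,0,0],"yaw":0},
  {"hand":1,"travel":[0,0,0],"yaw":0},
  {"hand":1,"travel":[0,0,0],"yaw":0},
  {"hand":1,"travel":[0,0,0],"yaw":0},
  {"hand":1,"travel":[0,0,0],"yaw":0},
  {"hand":1,"travel":[0,0,0],"yaw":0},
], newtons=70)

```text
t: 5.95
tcp_pos: [0.6156, 0.2015, 0.1806]
tool_rot: [0.627, 0.779, 0.001, 0.001]
force: [0.3, -0.5, 6.2]
finger_gap: 0.183
```

Run:
```python
from h import *
im,c=snap("wrist","w5");s=manip.sense();print(s["t"],s["tcp_pos"],s["tool_rot"],s["finger_gap"],s["force"])
```

```text
6.0 [0.61560043 0.20149949 0.18057   ] [0.62656221 0.77936905 0.00136859 0.00134437] 0.18191612383517525 [-0.35361528  0.25500322  6.49460149]
```

View pics/w5.png

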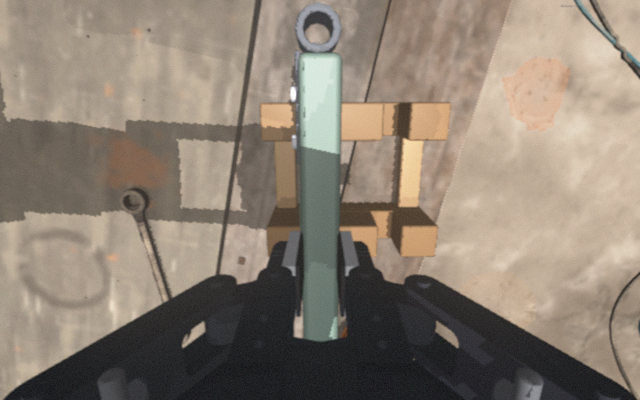

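Gripped, with the upper knuckle at (319,28) in view. I'll lift out and move clear to the front, turning to a 45° open door yaw.

Emit:
servo_tool([
  {"hand":1,"travel":[0,0,-8],"yaw":0},
  {"hand":1,"travel":[0,0,-14],"yaw":0},
  {"hand":1,"travel":[0,0,-16],"yaw":0},
  {"hand":1,"travel":[0,0,-16],"yaw":0},
  {"hand":1,"travel":[0,0,-11],"yaw":0},
  {"hand":1,"travel":[-5,-15,0],"yaw":0},
  {"hand":1,"travel":[-9,-27,0],"yaw":0},
  {"hand":1,"travel":[-12,-35,0],"yaw":0},
  {"hand":1,"travel":[-12,-35,0],"yaw":0},
  {"hand":1,"travel":[-12,-35,0],"yaw":0},
  {"hand":1,"travel":[-8,-25,0],"yaw":0},
  {"hand":1,"travel":[-4,-12,0],"yaw":0},
  {"hand":1,"travel":[0,0,0],"yaw":0},
  {"hand":1,"travel":[0,0,0],"yaw":0},
])

```text
t: 7.4
tcp_pos: [0.4497, 0.1015, 0.244]
tool_rot: [0.627, 0.779, 0.001, 0.001]
force: [0.9, -0.1, -3.4]
finger_gap: 0.186
```

Run:
```python
from h import *
im,c=snap("wrist","w6");s=manip.sense();print(s["t"],s["tcp_pos"],s["tool_rot"],s["finger_gap"],s["force"],s["ft_torque"])
snap("scene","s6")
```

```text
7.45 [0.45000954 0.10156012 0.24384342] [0.62663251 0.7793135  0.00106152 0.00101993] 0.1857686732907981 [ 0.04556888 -0.32574563 -4.20873424] [ 0.02107164  0.00108276 -0.05642233]
```

View pics/w6.png

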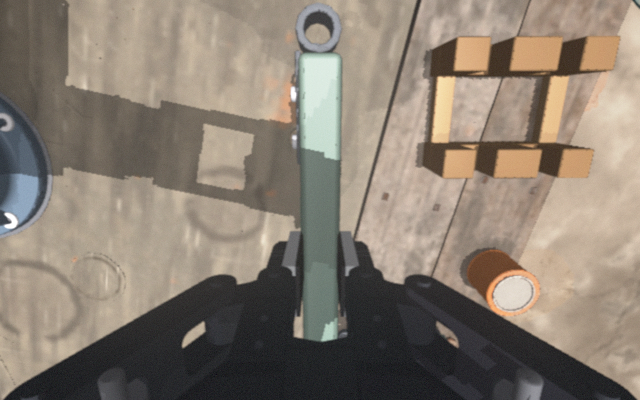

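View pics/s6.png

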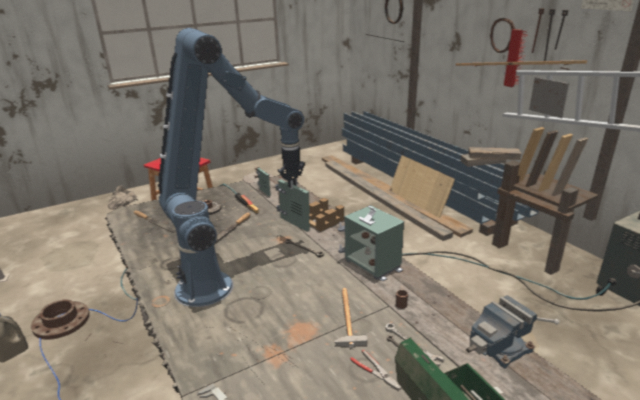

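The door is held clear of the stand at (320,200) with no slip (same knuckle pixels as before). I'll zoom in on the knuckle to get the hinge axis in the tool frame.

Run:
```python
from h import *
im=cv2.imread("pics/w6.png")
cv2.imwrite("pics/w6c.png",cv2.resize(im[0:90,280:360],None,fx=6,fy=6,interpolation=cv2.INTER_CUBIC))
```

```text
(no output)
```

View pics/w6c.png

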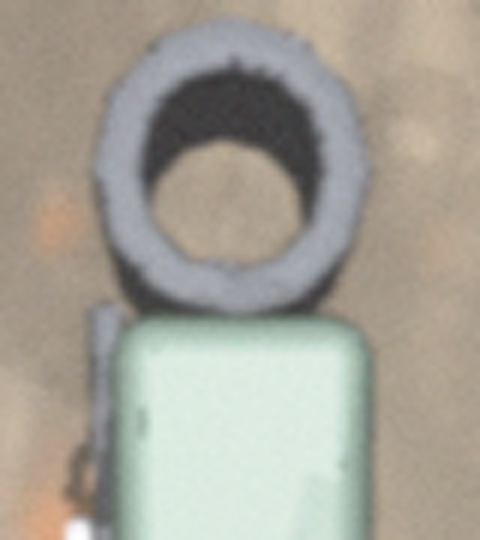

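```bash
cat > hz.py <<'E'
from h import *
def tool(q):
    from scipy.spatial.transform import Rotation as Ro
    return Ro.from_quat(q).as_matrix()
E
python3 - <<'E'
from hz import *
c=load("w6");T=np.array([0.45000954,0.10156012,0.24384342]);R=tool([0.62663251,0.7793135,0.00106152,0.00101993])
for dz in(.0294,.031,.027):
    P=atz(c,318.8,27.2,T[2]+dz-.028);h=R.T@(P-T);print(dz,h)
h=R.T@(atz(c,318.8,27.2,T[2]+.0014)-T)
a=atz(c,320.5,53,T[2]+.0294);print("door hinge edge top",R.T@(a-T))
x=R[:,0];print("yaw",np.degrees(np.arctan2(x[1],x[0])), "tilt",R[:,2])
hw=np.array([.5342,-.1257]);cy=np.radians(8.85)
for th in(45,):
    ty=np.radians(90)+cy-np.radians(th);tx=np.array([np.cos(ty),np.sin(ty)]);tyv=np.array([np.sin(ty),-np.cos(ty)])
    tcp=hw-tx*h[0]-tyv*h[1];print(np.degrees(ty),tcp, tcp-.06*np.array([np.cos(cy),np.sin(cy)]))
E
```

```text
0.0294 [ 0.10326992 -0.00083591 -0.00142924]
0.031 [ 0.1029368  -0.00082976 -0.00302914]
0.027 [ 0.10376959 -0.00084514  0.00097062]
door hinge edge top [ 8.82978871e-02 -7.84203350e-05 -2.94232553e-02]
yaw 102.39565859213499 tilt [ 2.92005632e-03  3.76271141e-04 -9.99995666e-01]
53.849999999999994 [ 0.47395593 -0.20958102] [ 0.41467026 -0.21881191]
```

Emit:
servo_tool([
  {"hand":1,"travel":[0,0,0],"yaw":3},
  {"hand":1,"travel":[0,0,0],"yaw":6},
  {"hand":1,"travel":[0,0,0],"yaw":8},
  {"hand":1,"travel":[0,0,0],"yaw":8},
  {"hand":1,"travel":[0,0,0],"yaw":8},
  {"hand":1,"travel":[0,0,0],"yaw":8},
  {"hand":1,"travel":[0,0,0],"yaw":5},
  {"hand":1,"travel":[-14,8,0],"yaw":2.5},
  {"hand":1,"travel":[-28,16,0],"yaw":0},
  {"hand":1,"travel":[-36,21,0],"yaw":0},
  {"hand":1,"travel":[-36,21,0],"yaw":0},
  {"hand":1,"travel":[-36,21,0],"yaw":0},
  {"hand":1,"travel":[-36,21,0],"yaw":0},
  {"hand":1,"travel":[-36,21,0],"yaw":0},
  {"hand":1,"travel":[-28,16,0],"yaw":0},
  {"hand":1,"travel":[-20,11,8],"yaw":0},
  {"hand":1,"travel":[-10,5,10],"yaw":0},
  {"hand":1,"travel":[0,0,8],"yaw":0},
  {"hand":1,"travel":[0,0,0],"yaw":0},
  {"hand":1,"travel":[0,0,0],"yaw":0},
])

```text
t: 9.5
tcp_pos: [0.4136, -0.2182, 0.2168]
tool_rot: [0.891, 0.454, -0.0, -0.001]
force: [-0.0, 0.9, -3.9]
finger_gap: 0.186
```

Run:
```python
from hz import *
im,c=snap("wrist","w7");s=manip.sense();print(s["t"],s["tcp_pos"],s["tool_rot"],s["finger_gap"],s["force"])
R=tool(s["tool_rot"]);print(np.degrees(np.arctan2(R[1,0],R[0,0])),R[:,2])
print("hinge now",s["tcp_pos"]+R@[.1033,-.0008,-.0014])
```

```text
9.55 [ 0.41393211 -0.21855895  0.21723664] [ 8.91024778e-01  4.53954484e-01  3.75111357e-05 -4.13077734e-04] 0.18188679424730347 [ 0.65802779  0.44383121 -4.96498668]
53.99536418779363 [-3.08190277e-04  7.70181689e-04 -9.99999656e-01]
hinge now [ 0.47401034 -0.13452322  0.21868285]
```

View pics/w7.png

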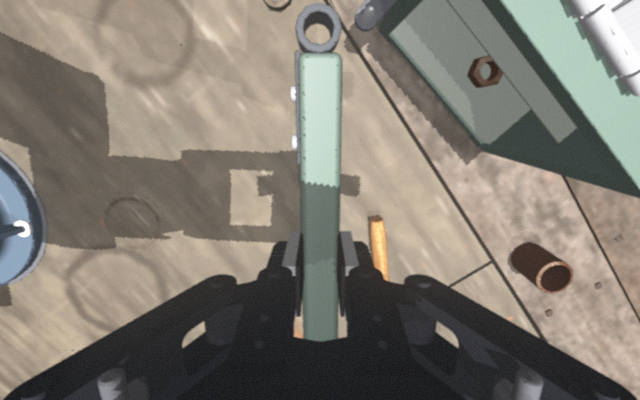

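The view shows the knuckle at (319,27), the cabinet to the right and the lug's arm at (370,10). Approaching the pins in two stages.

Emit:
servo_tool([
  {"hand":1,"travel":[8,8,0],"yaw":0},
  {"hand":1,"travel":[14,14,0],"yaw":0},
  {"hand":1,"travel":[9,9,0],"yaw":0},
  {"hand":1,"travel":[0,0,0],"yaw":0},
  {"hand":1,"travel":[0,0,0],"yaw":0},
])

```text
t: 10.05
tcp_pos: [0.4569, -0.2125, 0.2172]
tool_rot: [0.891, 0.454, -0.0, -0.0]
force: [-0.3, 0.2, -4.0]
finger_gap: 0.185
```

Run:
```python
from hz import *
im,c=snap("wrist","w8");s=manip.sense();print(s["t"],s["tcp_pos"],s["tool_rot"],s["finger_gap"],s["force"])
R=tool(s["tool_rot"]);h=s["tcp_pos"]+R@[.1033,-.0008,-.0014]
print("hinge now",h,"to go tool",R.T@(np.array([.5342,-.1257,h[2]])-h))
print("pin tip px",proj(c,[(.5342,-.1257,.178),(.5342,-.1257,.15),(.5342,-.1257,.078)]))
im2,_=snap("side","d8")
cv2.imwrite("pics/w8c.png",np.hstack([cv2.resize(im[0:100,270:420],None,fx=3,fy=3,interpolation=cv2.INTER_CUBIC),cv2.resize(im2[130:210,280:350],None,fx=4,fy=4,interpolation=cv2.INTER_CUBIC)[:300]]))
```

```text
10.1 [ 0.45646597 -0.21254509  0.21716455] [ 8.91228238e-01  4.53554516e-01 -4.78336967e-04 -5.47711070e-04] 0.18484667890089118 [ 0.01647335 -0.02017391 -3.03554302]
hinge now [ 0.51662102 -0.12856296  0.21852892] to go tool [ 1.26611028e-02  1.25264894e-02 -2.21691467e-05]
pin tip px [[340.22629439  19.31125222]
 [337.67024981  30.01918669]
 [333.37121047  48.0289788 ]]
```

View pics/w8c.png

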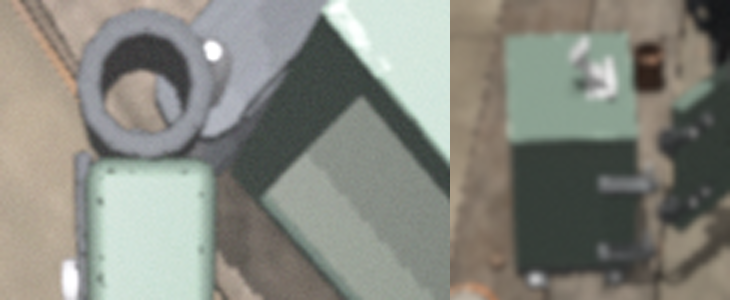

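Run:
```python
from hz import *
c=load("w8");R=tool([ 8.91228238e-01 , 4.53554516e-01, -4.78336967e-04, -5.47711070e-04])
for p in((340.3,16.3),(340,17.3)):
    P=atz(c,*p,.178);K=atz(c,318.8,27.2,.2185);print(P,R.T@(P-K))
```

```text
[ 0.53512825 -0.12444961  0.178     ] [0.01407934 0.01223481 0.04047778]
[ 0.53469227 -0.12477086  0.178     ] [0.01356303 0.01207143 0.04047819]
```

Emit:
servo_tool([
  {"hand":1,"travel":[7,6,0],"yaw":0},
  {"hand":1,"travel":[7,6.5,0],"yaw":0},
  {"hand":1,"travel":[0,0,0],"yaw":0},
  {"hand":1,"travel":[0,0,0],"yaw":0},
  {"hand":1,"travel":[0,0,0],"yaw":0},
])

```text
t: 10.65
tcp_pos: [0.4751, -0.2091, 0.2172]
tool_rot: [0.891, 0.453, -0.0, -0.0]
force: [-0.0, 0.1, -3.6]
finger_gap: 0.185
```

Run:
```python
from hz import *
im,c=snap("wrist","w9");s=manip.sense();print(s["t"],s["tcp_pos"],s["tool_rot"],s["finger_gap"],s["force"])
R=tool(s["tool_rot"]);h=s["tcp_pos"]+R@[.1033,-.0008,-.0014]
print("hinge now",h,"to go tool",R.T@(np.array([.5342,-.1257,h[2]])-h))
print("pin tip px if aligned",proj(c,[(*h[:2],.178),(*h[:2],.15),h]))
im2,_=snap("side","d9")
cv2.imwrite("pics/w9c.png",np.hstack([cv2.resize(im[0:70,290:360],None,fx=6,fy=6,interpolation=cv2.INTER_CUBIC),cv2.resize(im2[130:214,290:350],None,fx=5,fy=5,interpolation=cv2.INTER_CUBIC)]))
```

```text
10.7 [ 0.47507969 -0.20908757  0.21718815] [ 8.91419737e-01  4.53178488e-01 -2.13447521e-04 -2.53854763e-04] 0.18368569264391285 [ 0.42749974  0.19009725 -4.20381605]
hinge now [ 0.53530459 -0.12515585  0.21857313] to go tool [-1.09053120e-03 -5.71800517e-04  5.33488155e-07]
pin tip px if aligned [[319.08742929  42.85911176]
 [319.2453439   50.41648198]
 [318.7553862   26.96841784]]
```

View pics/w9c.png

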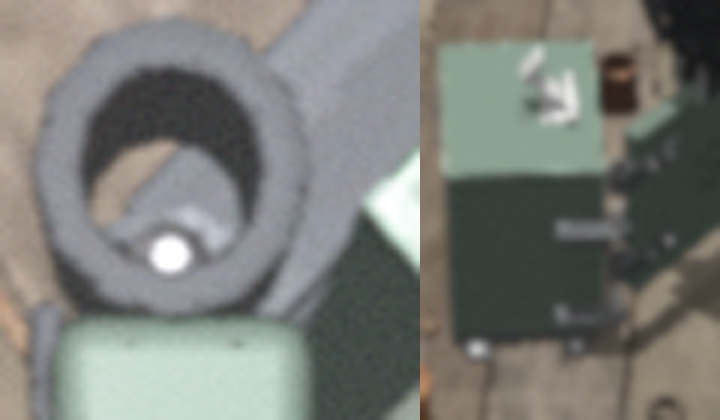

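The pin nose shows through the bore at (318.3,42.3). If aligned it should be at (319.1,42.9), so we're within 0.6 mm. Lowering gently.

Emit:
servo_tool([
  {"hand":1,"travel":[0,0,6],"yaw":0},
  {"hand":1,"travel":[0,0,7],"yaw":0},
  {"hand":1,"travel":[0,0,5],"yaw":0},
  {"hand":1,"travel":[0,0,4],"yaw":0},
  {"hand":1,"travel":[0,0,4],"yaw":0},
  {"hand":1,"travel":[0,0,0],"yaw":0},
  {"hand":1,"travel":[0,0,0],"yaw":0},
])

```text
t: 11.45
tcp_pos: [0.4756, -0.2093, 0.1913]
tool_rot: [0.891, 0.453, 0.0, 0.0]
force: [-0.4, 0.6, -3.9]
finger_gap: 0.182
```

Run:
```python
from hz import *
im,c=snap("wrist","w10");s=manip.sense();print(s["t"],s["tcp_pos"],s["tool_rot"],s["finger_gap"],s["force"],s["ft_torque"])
im2,_=snap("side","d10")
cv2.imwrite("pics/w10c.png",np.hstack([cv2.resize(im[0:70,290:360],None,fx=6,fy=6,interpolation=cv2.INTER_CUBIC),cv2.resize(im2[130:214,290:350],None,fx=5,fy=5,interpolation=cv2.INTER_CUBIC)]))
```

```text
11.5 [ 0.47554535 -0.20928719  0.19142765] [8.91399434e-01 4.53218521e-01 5.64657625e-05 1.30863107e-04] 0.1833921485739864 [ 0.80628032 -1.60755025 -4.8189666 ] [-0.08250715 -0.06257029  0.02626937]
```

View pics/w10c.png

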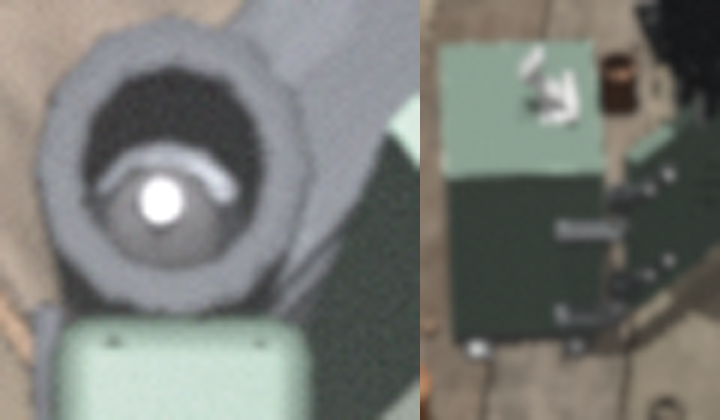

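Emit:
servo_tool([
  {"hand":1,"travel":[-0.5,-1,0],"yaw":0},
  {"hand":1,"travel":[0,0,4],"yaw":0},
  {"hand":1,"travel":[0,0,5],"yaw":0},
  {"hand":1,"travel":[0,0,4],"yaw":0},
  {"hand":1,"travel":[0,0,2],"yaw":0},
  {"hand":1,"travel":[0,0,0],"yaw":0},
  {"hand":1,"travel":[0,0,0],"yaw":0},
])

```text
t: 12.25
tcp_pos: [0.4745, -0.209, 0.1762]
tool_rot: [0.891, 0.453, 0.0, -0.0]
force: [1.1, 0.5, -4.8]
finger_gap: 0.179
```

Run:
```python
from hz import *
im,c=snap("wrist","w11");s=manip.sense();print(s["t"],s["tcp_pos"],s["tool_rot"],s["finger_gap"],s["force"],s["ft_torque"])
cv2.imwrite("pics/w11c.png",cv2.resize(im[0:70,290:360],None,fx=6,fy=6,interpolation=cv2.INTER_CUBIC))
```

```text
12.3 [ 0.47446638 -0.20899464  0.17625116] [8.91446139e-01 4.53126652e-01 1.34810181e-04 2.62549656e-05] 0.1789976786172824 [ 1.82963286 -0.62362191 -4.50309984] [-0.10360771 -0.38972123 -0.17924395]
```

View pics/w11c.png

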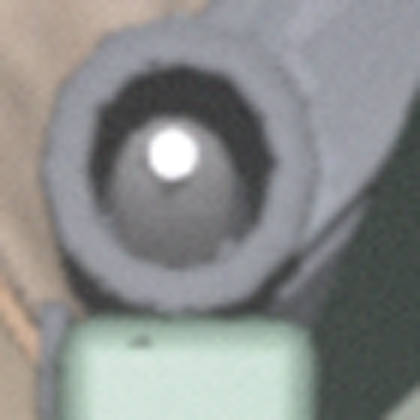

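Emit:
servo_tool([
  {"hand":1,"travel":[0,0,1.5],"yaw":0},
  {"hand":1,"travel":[0,0,1.5],"yaw":0},
  {"hand":1,"travel":[0,0,0.5],"yaw":0},
  {"hand":1,"travel":[0,0,0],"yaw":0},
])

```text
t: 12.7
tcp_pos: [0.4744, -0.2091, 0.1728]
tool_rot: [0.891, 0.453, 0.0, 0.0]
force: [0.5, 0.4, -2.5]
finger_gap: 0.181
```

Run:
```python
from hz import *
im,c=snap("wrist","w12");s=manip.sense();print(s["t"],s["tcp_pos"],s["finger_gap"],s["force"],s["ft_torque"])
im2,_=snap("side","d12")
cv2.imwrite("pics/w12c.png",np.hstack([cv2.resize(im[0:70,290:360],None,fx=6,fy=6,interpolation=cv2.INTER_CUBIC),cv2.resize(im2[130:214,290:350],None,fx=5,fy=5,interpolation=cv2.INTER_CUBIC)]))
```

```text
12.75 [ 0.47441457 -0.2090798   0.17285881] 0.18539506768146974 [ 1.36953475 -0.80583549 -3.3278372 ] [-0.21937307 -0.40238899 -0.15268824]
```

View pics/w12c.png

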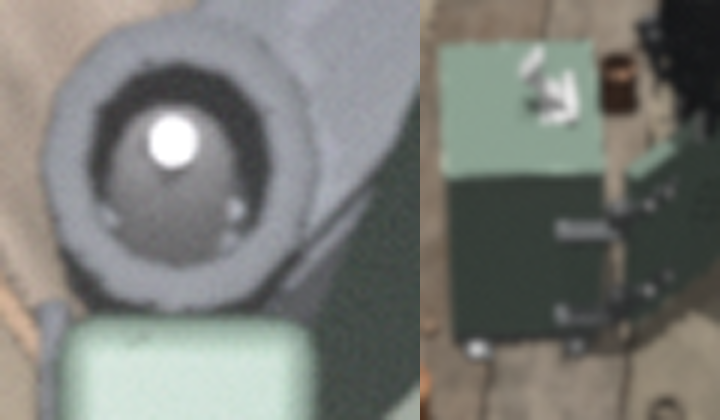

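Emit:
servo_tool([
  {"hand":1,"travel":[0,0,1],"yaw":0},
  {"hand":1,"travel":[0,0,0],"yaw":0},
])

```text
t: 13.0
tcp_pos: [0.4744, -0.2092, 0.1719]
tool_rot: [0.891, 0.453, -0.0, 0.0]
force: [1.2, -0.9, -2.6]
finger_gap: 0.182
```

Emit:
servo_tool([
  {"hand":1,"travel":[0,0,1],"yaw":0},
  {"hand":1,"travel":[0,0,0],"yaw":0},
])

```text
t: 13.2
tcp_pos: [0.4743, -0.2095, 0.1711]
tool_rot: [0.891, 0.453, -0.0, 0.0]
force: [-0.6, -3.7, -0.4]
finger_gap: 0.179
```

Emit:
servo_tool([
  {"hand":1,"travel":[0,0,1],"yaw":0},
  {"hand":1,"travel":[0,0,0],"yaw":0},
])

```text
t: 13.4
tcp_pos: [0.4743, -0.2099, 0.1706]
tool_rot: [0.891, 0.453, -0.0, 0.001]
force: [-2.1, -3.9, 4.7]
finger_gap: 0.18
```

Run:
```python
from hz import *
im,c=snap("wrist","w13");s=manip.sense();print(s["t"],s["tcp_pos"],s["tool_rot"],s["finger_gap"],s["force"],s["ft_torque"])
im2,_=snap("side","d13");im3,_=snap("scene","s13")
cv2.imwrite("pics/w13c.png",np.hstack([cv2.resize(im3[190:290,310:420],None,fx=4,fy=4,interpolation=cv2.INTER_CUBIC),cv2.resize(im2[130:210,280:350],None,fx=5,fy=5,interpolation=cv2.INTER_CUBIC)]))
```

```text
13.45 [ 0.47433635 -0.20986859  0.17057995] [ 8.91319312e-01  4.53375176e-01 -2.27959199e-04  8.83683145e-04] 0.18400126668207234 [-2.69148704 -4.55929298  5.11851009] [-0.55580014  0.164093   -0.0691365 ]
```

View pics/w13c.png

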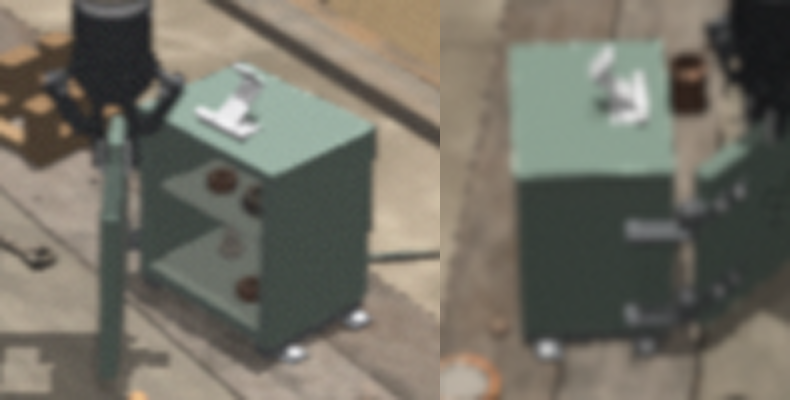

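A net +9 N vertically means the door is resting on the lugs. I'll release and lift clear.

Emit:
servo_tool([
  {"hand":0.8,"travel":[0,0,0],"yaw":0},
  {"hand":0.6,"travel":[0,0,0],"yaw":0},
  {"hand":0.5,"travel":[0,0,0],"yaw":0},
  {"hand":0.5,"travel":[0,0,0],"yaw":0},
  {"hand":0.5,"travel":[0,0,-15],"yaw":0},
  {"hand":0.5,"travel":[0,0,-25],"yaw":0},
  {"hand":0.5,"travel":[0,0,-25],"yaw":0},
  {"hand":0.5,"travel":[0,0,0],"yaw":0},
  {"hand":0.5,"travel":[0,0,0],"yaw":0},
])

```text
t: 14.45
tcp_pos: [0.4742, -0.2086, 0.2347]
tool_rot: [0.891, 0.453, 0.0, -0.0]
force: [-0.1, 0.9, -0.5]
finger_gap: 0.501
```

Run:
```python
from hz import *
im,c=snap("wrist","w14");s=manip.sense();print(s["t"],s["tcp_pos"],s["tool_rot"],s["finger_gap"],s["force"],s["ft_torque"])
im2,_=snap("side","d14")
cv2.imwrite("pics/d14c.png",cv2.resize(im2[130:210,280:350],None,fx=6,fy=6,interpolation=cv2.INTER_CUBIC))
```

```text
14.5 [ 0.47370253 -0.20825355  0.23399054] [ 8.91372678e-01  4.53270115e-01 -3.03154819e-04 -9.27738579e-04] 0.5011335932092157 [ 0.23223127  0.42233162 -0.58884843] [ 0.04475367 -0.02335906  0.01525169]
```

View pics/w14.png

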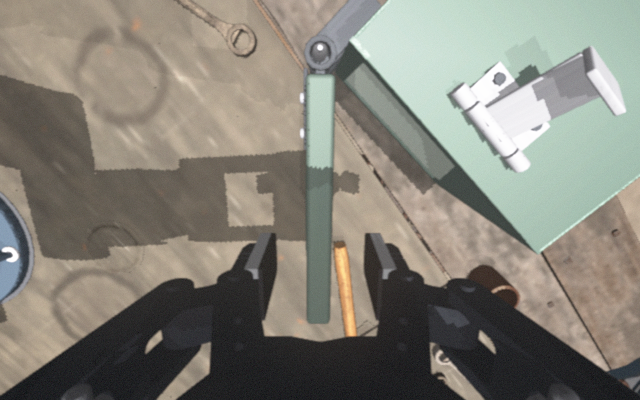

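View pics/d14c.png

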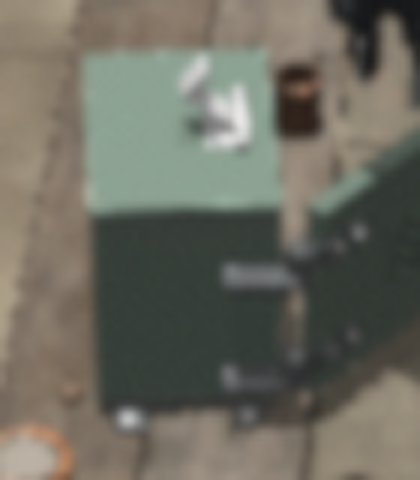

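The door hangs with the upper pin in its knuckle at (320,50). Next: close the fingers, move to the outer side near the free edge, and lower.

Emit:
servo_tool([
  {"hand":0.8,"travel":[-12,-15,0],"yaw":0},
  {"hand":1,"travel":[-14,-20,0],"yaw":0},
  {"hand":1,"travel":[-12,-17,0],"yaw":0},
  {"hand":1,"travel":[0,0,0],"yaw":0},
  {"hand":1,"travel":[0,0,20],"yaw":0},
  {"hand":1,"travel":[0,0,30],"yaw":0},
  {"hand":1,"travel":[0,0,24],"yaw":0},
  {"hand":1,"travel":[0,0,0],"yaw":0},
  {"hand":1,"travel":[0,0,0],"yaw":0},
])

```text
t: 15.45
tcp_pos: [0.4103, -0.209, 0.1604]
tool_rot: [0.891, 0.453, -0.0, -0.001]
force: [-0.3, 1.0, 0.8]
finger_gap: -0.002
```

Run:
```python
from hz import *
im,c=snap("wrist","w15");s=manip.sense();print(s["t"],s["tcp_pos"],s["tool_rot"],s["finger_gap"],s["force"],s["ft_torque"])
R=tool(s["tool_rot"]);print(R.T@(np.array([.5345,-.1255,s["tcp_pos"][2]])-s["tcp_pos"]))
```

```text
15.5 [ 0.4107514  -0.20947267  0.16114299] [8.91391260e-01 4.53234420e-01 2.21883535e-04 3.63602962e-04] 0.0004060164780040427 [ 0.25895715 -0.28908957  0.19163653] [ 0.00798393 -0.00155374 -0.00453449]
[1.40758831e-01 5.05180477e-02 5.21944120e-05]
```

View pics/w15.png

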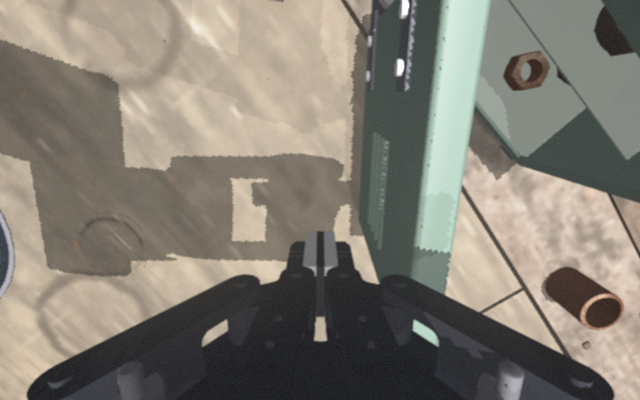

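Emit:
servo_tool([
  {"hand":1,"travel":[0,0,-15],"yaw":0},
  {"hand":1,"travel":[0,8,0],"yaw":0},
  {"hand":1,"travel":[0,8,0],"yaw":0},
  {"hand":1,"travel":[0,5,0],"yaw":0},
  {"hand":1,"travel":[0,3,0],"yaw":0},
  {"hand":1,"travel":[0,3,0],"yaw":0},
  {"hand":1,"travel":[-0.8,5,0],"yaw":-2},
  {"hand":1,"travel":[-0.8,5,0],"yaw":-2},
  {"hand":1,"travel":[-0.8,5,0],"yaw":-2},
  {"hand":1,"travel":[-0.8,5,0],"yaw":-2},
  {"hand":1,"travel":[-0.8,5,0],"yaw":-2},
])

```text
t: 16.6
tcp_pos: [0.4505, -0.2415, 0.1754]
tool_rot: [0.848, 0.53, -0.0, -0.001]
force: [0.2, -0.1, 0.6]
finger_gap: -0.002
```

```bash
cat > st.py <<'E'
from hz import *
import sys
im,c=snap("wrist","w"+sys.argv[1]);s=manip.sense();print(s["t"],s["tcp_pos"],s["tool_rot"],s["finger_gap"],s["force"],s["ft_torque"])
R=tool(s["tool_rot"]);print("hinge in tool",R.T@(np.array([.5345,-.1255,s["tcp_pos"][2]])-s["tcp_pos"]),"yaw",np.degrees(np.arctan2(R[1,0],R[0,0])))
E
python3 st.py 16
```

```text
16.65 [ 0.45145331 -0.24231565  0.17553479] [8.47977968e-01 5.30031438e-01 7.50159556e-05 1.86461606e-04] 0.0003153172255418319 [ 0.6325143  -0.39502426  0.37532874] [-0.02021016 -0.03236623  0.0107277 ]
hinge in tool [ 1.41392280e-01  2.34706751e-02 -6.70712851e-07] yaw 64.01515865909205
```

View pics/w16.png

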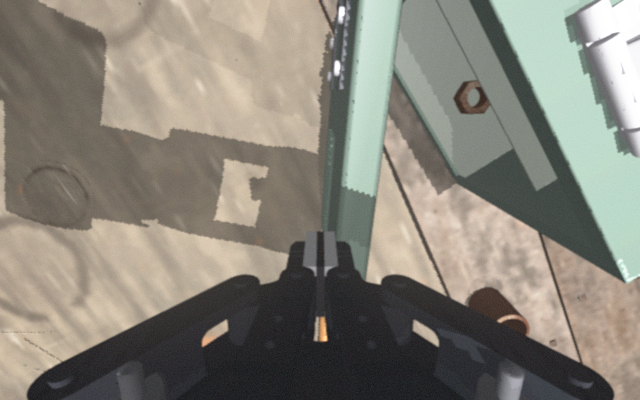

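Emit:
servo_tool([
  {"hand":1,"travel":[-0.8,5,0],"yaw":-2},
  {"hand":1,"travel":[-0.8,5,0],"yaw":-2},
  {"hand":1,"travel":[-0.8,5,0],"yaw":-2},
  {"hand":1,"travel":[-0.8,5,0],"yaw":-2},
  {"hand":1,"travel":[-0.8,5,0],"yaw":-2},
  {"hand":1,"travel":[-0.8,5,0],"yaw":-2},
  {"hand":1,"travel":[-0.8,5,0],"yaw":-2},
  {"hand":1,"travel":[-0.8,5,0],"yaw":-2},
  {"hand":1,"travel":[-0.8,5,0],"yaw":-2},
  {"hand":1,"travel":[-0.8,5,0],"yaw":-2},
  {"hand":1,"travel":[-0.8,5,0],"yaw":-2},
])

```text
t: 17.75
tcp_pos: [0.5005, -0.2648, 0.1753]
tool_rot: [0.732, 0.682, -0.0, -0.001]
force: [0.1, -0.0, 0.1]
finger_gap: -0.001
```

```bash
python3 st.py 17
```

```text
17.8 [ 0.50148803 -0.26535059  0.17544592] [7.31386536e-01 6.81963137e-01 1.19981255e-04 5.79188136e-06] -0.004441238511414941 [0.50870447 0.31931003 1.07062601] [-0.00892448 -0.03834838 -0.01481522]
hinge in tool [1.41814948e-01 2.31624130e-02 2.77556506e-05] yaw 85.99448286312378
```

View pics/w17.png

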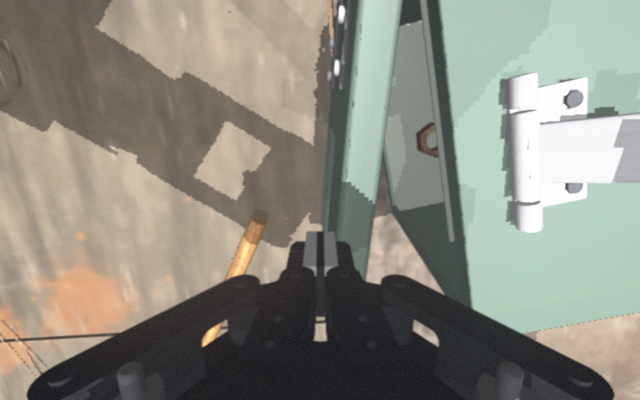

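Emit:
servo_tool([
  {"hand":1,"travel":[-0.8,5,0],"yaw":-2},
  {"hand":1,"travel":[-0.8,5,0],"yaw":-2},
  {"hand":1,"travel":[-0.8,5,0],"yaw":-2},
  {"hand":1,"travel":[-0.8,5,0],"yaw":-2},
  {"hand":1,"travel":[-0.8,5,0],"yaw":-2},
  {"hand":1,"travel":[-0.7,4,0],"yaw":-1.5},
  {"hand":1,"travel":[-0.5,3,0],"yaw":-1.3},
  {"hand":1,"travel":[0,0,0],"yaw":0},
])

```text
t: 18.6
tcp_pos: [0.5331, -0.2696, 0.1757]
tool_rot: [0.651, 0.759, -0.0, -0.0]
force: [0.3, -0.2, 0.9]
finger_gap: -0.003
```

```bash
python3 st.py 18
```

```text
18.65 [ 0.53287887 -0.26958128  0.17571289] [ 6.51538880e-01  7.58615236e-01 -6.23483056e-05 -8.17077874e-05] -0.004459563965144987 [-0.24525782 -1.09794348  0.57844642] [-0.03679144  0.03973682  0.01589327]
hinge in tool [1.42184560e-01 2.33579782e-02 1.37826454e-06] yaw 98.68454408262906
```

View pics/w18.png

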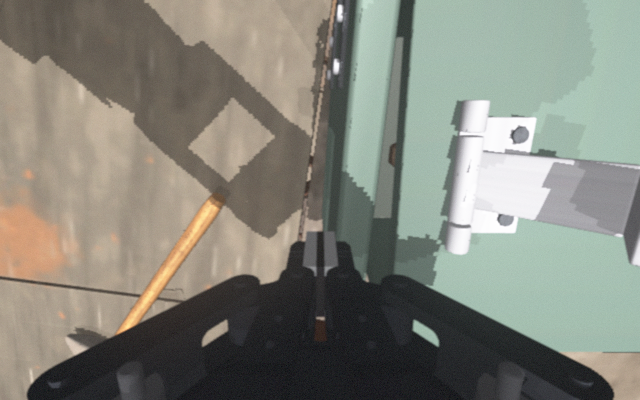

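Emit:
servo_tool([
  {"hand":1,"travel":[0,2,0],"yaw":0},
  {"hand":1,"travel":[0,2,0],"yaw":0},
  {"hand":1,"travel":[0,1.5,0],"yaw":0},
  {"hand":1,"travel":[0,1,0],"yaw":0},
  {"hand":1,"travel":[0,0,0],"yaw":0},
])

```text
t: 19.15
tcp_pos: [0.5394, -0.2687, 0.1758]
tool_rot: [0.651, 0.759, 0.0, 0.0]
force: [-1.3, -0.9, -0.8]
finger_gap: -0.002
```

```bash
python3 st.py 19
```

```text
19.2 [ 0.53934968 -0.26862322  0.17580296] [6.51462762e-01 7.58680611e-01 8.84316496e-06 1.81939546e-07] 0.001650174962760031 [ 0.59327639 -0.52324603 -0.70638981] [0.02523586 0.03884936 0.01907816]
hinge in tool [1.42211158e-01 1.68452376e-02 1.82932220e-06] yaw 98.69604234566786
```

View pics/w19.png

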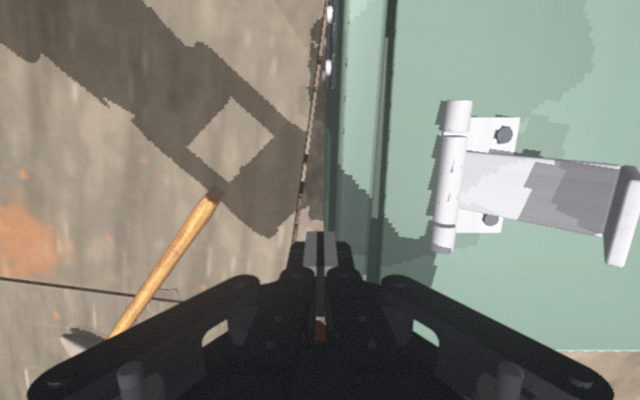

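Emit:
servo_tool([
  {"hand":1,"travel":[0,1,0],"yaw":0},
  {"hand":1,"travel":[0,1,0],"yaw":0},
  {"hand":1,"travel":[0,0,0],"yaw":0},
])

```text
t: 19.5
tcp_pos: [0.5414, -0.2683, 0.1758]
tool_rot: [0.651, 0.759, 0.0, 0.0]
force: [0.5, 0.1, -0.2]
finger_gap: 0.001
```

```bash
python3 st.py 20;python3 - <<'E'
from h import *
im2,c=snap("side","d20");im3,_=snap("scene","s20")
cv2.imwrite("pics/c20.png",np.hstack([cv2.resize(im3[190:290,310:420],None,fx=4,fy=4,interpolation=cv2.INTER_CUBIC),cv2.resize(im2[130:210,280:350],None,fx=5,fy=5,interpolation=cv2.INTER_CUBIC)]))
w=load("w20")
from fitc import W
for y in(-.09,-.03,0,.05,.09):print(y,proj(w,W([.6303,-.216,.1545],[(-.09,y,.202),(-.072,y,.202),(-.07,y,.207)])).round(1).tolist())
im=cv2.imread("pics/w20.png");cv2.imwrite("pics/w20c.png",cv2.resize(im[0:280,290:450],None,fx=2.1,fy=2.1,interpolation=cv2.INTER_CUBIC))
E
```

```text
19.55 [ 0.54131394 -0.26833637  0.17577955] [ 6.51452189e-01  7.58689690e-01 -4.67818464e-06 -1.69893148e-05] 0.0006509490881254566 [-0.95868396 -0.46683673  0.47958461] [-0.02046396  0.07199025 -0.02451536]
hinge in tool [1.42224174e-01 1.48641499e-02 2.36500282e-06] yaw 98.69763918522887
-0.09 [[331.7, 344.5], [366.1, 344.4], [371.4, 351.6]]
-0.03 [[332.6, 238.7], [370.8, 238.6], [376.9, 243.1]]
0 [[333.1, 176.5], [373.6, 176.4], [380.2, 179.0]]
0.05 [[334.2, 55.0], [379.0, 54.8], [386.6, 52.9]]
0.09 [[335.2, -62.9], [384.3, -63.1], [392.8, -70.4]]
```

View pics/w20c.png

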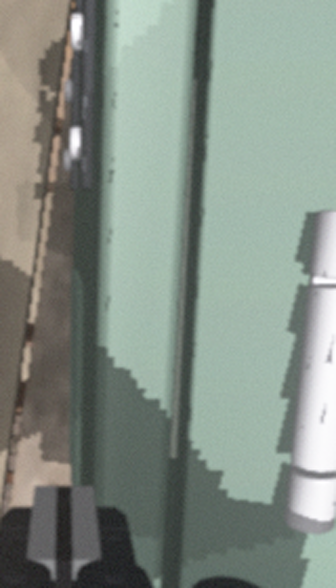

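View pics/c20.png

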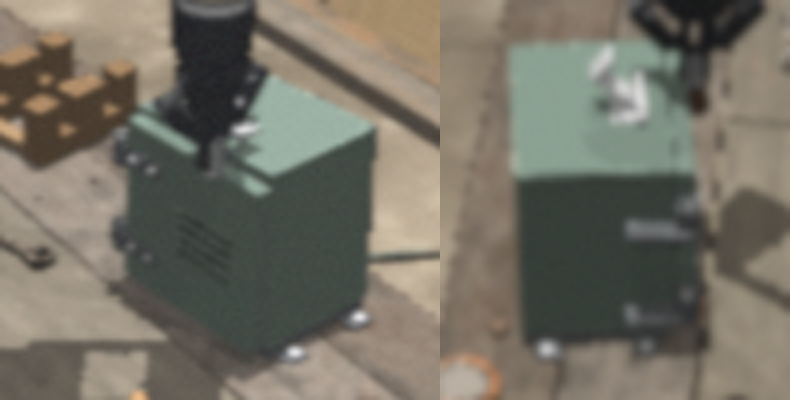

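Emit:
servo_tool([
  {"hand":1,"travel":[0,1,0],"yaw":0},
  {"hand":1,"travel":[0,0,0],"yaw":0},
])

```text
t: 19.85
tcp_pos: [0.5424, -0.2682, 0.1758]
tool_rot: [0.651, 0.759, 0.0, 0.0]
force: [-1.1, -0.6, 0.1]
finger_gap: -0.004
```

Emit:
servo_tool([
  {"hand":1,"travel":[0,1,0],"yaw":0},
  {"hand":1,"travel":[0,0,0],"yaw":0},
])

```text
t: 20.05
tcp_pos: [0.5429, -0.2681, 0.1758]
tool_rot: [0.651, 0.759, -0.0, -0.0]
force: [-1.4, -1.2, 1.3]
finger_gap: 0.003
```

```bash
python3 st.py 21;python3 - <<'E'
from h import *
im=cv2.imread("pics/w21.png");cv2.imwrite("pics/w21c.png",cv2.resize(im[0:280,290:450],None,fx=2.1,fy=2.1,interpolation=cv2.INTER_CUBIC))
E
```

```text
20.1 [ 0.54288183 -0.2680544   0.17573848] [ 6.51419513e-01  7.58717603e-01 -2.81494651e-04 -3.70913174e-04] -0.0009582247621903405 [-1.52597245 -0.3873299   0.19527516] [-0.17343811  0.25673211  0.02013042]
hinge in tool [1.42181405e-01 1.32838763e-02 1.57874884e-05] yaw 98.70255864537762
```

View pics/w21c.png

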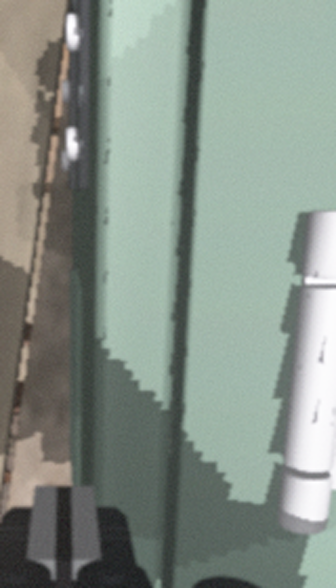

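Contact torque is rising while the measured advance halves, so the door is against its stop, i.e. shut. I'll back off, go up, and move behind the hasp's lip.

Emit:
servo_tool([
  {"hand":1,"travel":[0,-5,0],"yaw":0},
  {"hand":1,"travel":[0,-15,0],"yaw":0},
  {"hand":1,"travel":[0,0,-30],"yaw":0},
  {"hand":1,"travel":[0,0,-45],"yaw":0},
  {"hand":1,"travel":[0,0,-40],"yaw":0},
  {"hand":1,"travel":[0,0,-15],"yaw":0},
  {"hand":1,"travel":[10,35,0],"yaw":0},
  {"hand":1,"travel":[10,45,0],"yaw":0},
  {"hand":1,"travel":[10,45,0],"yaw":0},
  {"hand":1,"travel":[8,34,0],"yaw":0},
  {"hand":1,"travel":[0,0,0],"yaw":0},
  {"hand":1,"travel":[0,0,0],"yaw":0},
])

```text
t: 21.3
tcp_pos: [0.6749, -0.2088, 0.305]
tool_rot: [0.651, 0.759, -0.0, -0.001]
force: [-0.2, 0.4, -0.4]
finger_gap: -0.001
```

```bash
python3 st.py 22;python3 - <<'E'
from h import *
from fitc import W
w=load("w22");s=manip.sense();cy=.1545;d=s["tcp_pos"][:2]-np.array([.6303,-.216]);print("tcp cab",d@[np.cos(cy),np.sin(cy)],d@[-np.sin(cy),np.cos(cy)])
im,c=snap("scene","s22");im2,_=snap("side","d22")
cv2.imwrite("pics/c22.png",np.hstack([cv2.resize(im[190:290,310:420],None,fx=4,fy=4,interpolation=cv2.INTER_CUBIC),cv2.resize(im2[130:210,280:350],None,fx=5,fy=5,interpolation=cv2.INTER_CUBIC)]))
E
```

```text
21.35 [ 0.67422614 -0.20942476  0.30529458] [ 6.51395838e-01  7.58737780e-01 -3.08662094e-04 -5.90144270e-04] 0.0023920443329524055 [-1.0811911  -0.7937733   0.51287043] [ 0.02913209  0.02638204 -0.00225966]
hinge in tool [ 0.10410756 -0.12541265  0.00020653] yaw 98.70611088457846
tcp cab 0.044414758762923175 -0.00026269884950667145
```

View pics/w22.png

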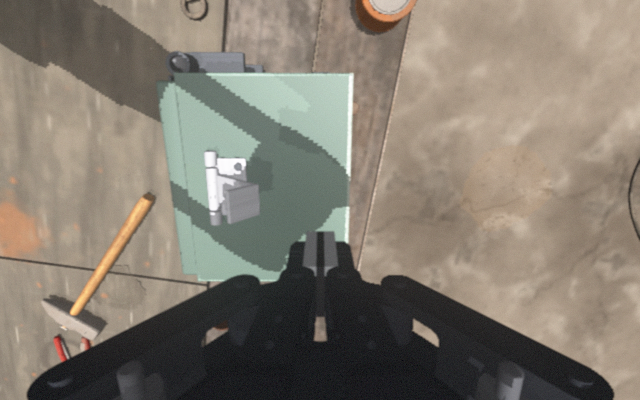

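View pics/c22.png

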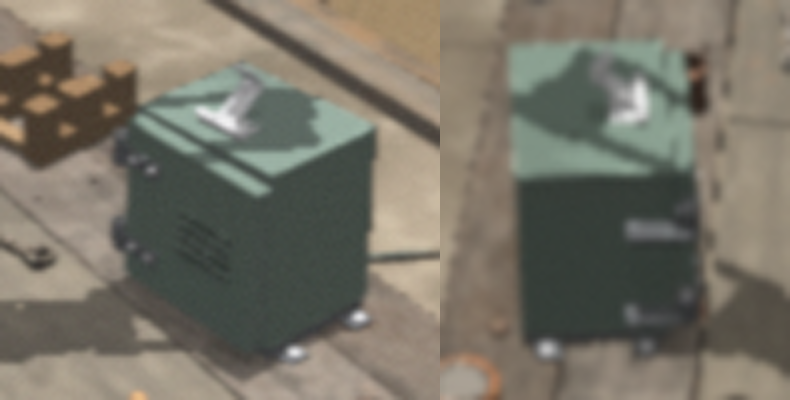

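The door is shut, flush in the scene picture. I'll lower behind the lip and sweep the hasp forward.

Emit:
servo_tool([
  {"hand":1,"travel":[0,0,30],"yaw":0},
  {"hand":1,"travel":[0,0,30],"yaw":0},
  {"hand":1,"travel":[0,0,10],"yaw":0},
  {"hand":1,"travel":[0,-10,0],"yaw":0},
  {"hand":1,"travel":[0,-10,0],"yaw":0},
  {"hand":1,"travel":[0,-10,0],"yaw":0},
  {"hand":1,"travel":[0,-10,0],"yaw":0},
  {"hand":1,"travel":[0,-10,0],"yaw":0},
  {"hand":1,"travel":[0,-10,0],"yaw":0},
  {"hand":1,"travel":[0,-10,0],"yaw":0},
  {"hand":1,"travel":[0,0,0],"yaw":0},
])

```text
t: 22.55
tcp_pos: [0.6117, -0.22, 0.2437]
tool_rot: [0.652, 0.758, 0.005, 0.008]
force: [5.4, 6.8, 17.5]
finger_gap: 0.001
```

```bash
python3 st.py 23;python3 - <<'E'
from h import *
im,c=snap("scene","s23");im2,_=snap("side","d23")
cv2.imwrite("pics/c23.png",np.hstack([cv2.resize(im[190:290,310:420],None,fx=4,fy=4,interpolation=cv2.INTER_CUBIC),cv2.resize(im2[130:210,280:350],None,fx=5,fy=5,interpolation=cv2.INTER_CUBIC)]))
E
```

```text
22.6 [ 0.61180448 -0.21993058  0.24361284] [0.65157606 0.75852046 0.00511451 0.0083187 ] -0.00037253374904605227 [ 5.54020916  5.62735065 18.17875984] [ 0.93070858 -0.85412793  0.03446068]
hinge in tool [ 0.10500394 -0.06216201 -0.0017818 ] yaw 98.67106263739629
```

View pics/w23.png

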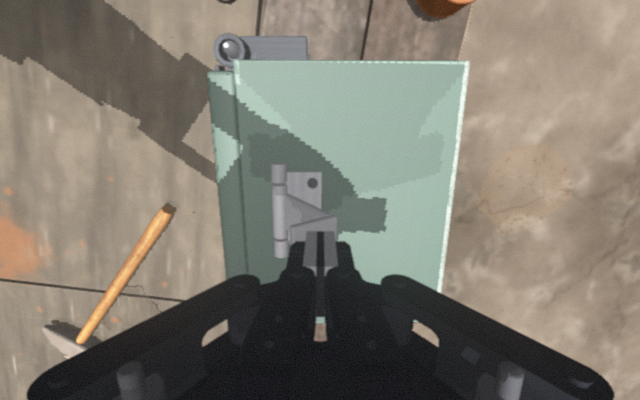

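View pics/c23.png

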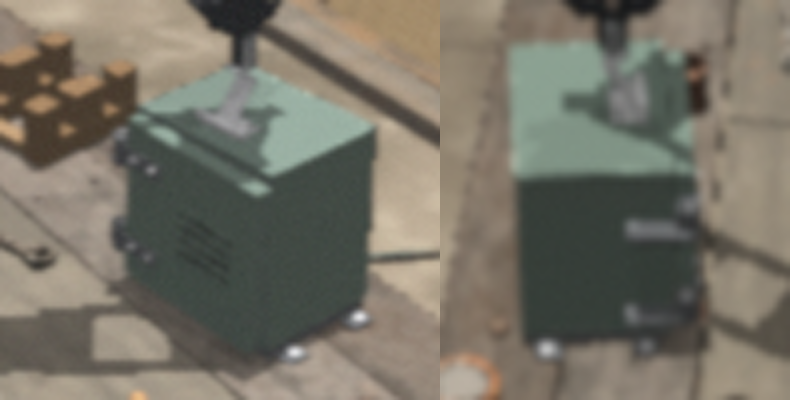

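The tool is being pushed up with 18 N and its z is 8 mm above command, so it is jamming on the hasp. I'll look closer.

Run:
```python
from h import *
im=cv2.imread("pics/w23.png");a=cv2.resize(im[150:290,250:390],None,fx=4,fy=4,interpolation=cv2.INTER_CUBIC)
cv2.imwrite("pics/w23c.png",a)
im=cv2.imread("pics/s23.png");b=cv2.resize(im[185:245,335:395],None,fx=6,fy=6,interpolation=cv2.INTER_CUBIC)
im=cv2.imread("pics/d23.png");d=cv2.resize(im[125:175,290:350],None,fx=6,fy=6,interpolation=cv2.INTER_CUBIC)
cv2.imwrite("pics/x23.png",np.hstack([b[:300],d[:300]]))
```

```text
(no output)
```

View pics/w23c.png

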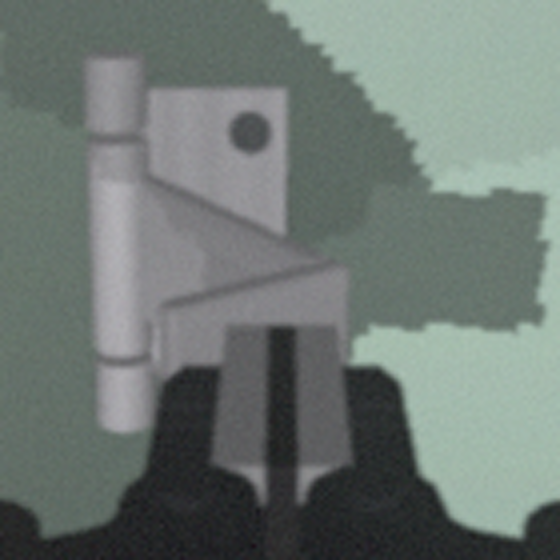

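View pics/x23.png

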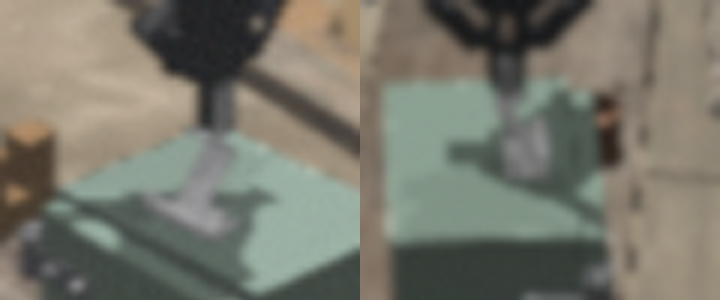

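Run:
```python
from h import *
from fitc import W
w=load("w23");P=[.6303,-.216,.1545]
for f in(1.7,1.9,2.0,2.1,2.2,2.3,2.5,2.8):
    b=np.array([-.045-.052*np.cos(f),.213+.052*np.sin(f)]);l=b+.025*np.array([-np.sin(f),-np.cos(f)])
    print(f,b.round(3),l.round(3),proj(w,W(P,[(b[0],.012,b[1]),(l[0],.012,l[1])])).round(0).tolist())
```

```text
1.7 [-0.038  0.265] [-0.063  0.268] [[281.0, 225.0], [227.0, 228.0]]
1.9 [-0.028  0.262] [-0.052  0.27 ] [[302.0, 223.0], [250.0, 230.0]]
2.0 [-0.023  0.26 ] [-0.046  0.271] [[312.0, 222.0], [263.0, 230.0]]
2.1 [-0.019  0.258] [-0.04   0.271] [[321.0, 220.0], [275.0, 230.0]]
2.2 [-0.014  0.255] [-0.035  0.27 ] [[330.0, 218.0], [288.0, 229.0]]
2.3 [-0.01   0.252] [-0.029  0.268] [[337.0, 215.0], [300.0, 228.0]]
2.5 [-0.003  0.244] [-0.018  0.264] [[349.0, 210.0], [322.0, 224.0]]
2.8 [0.004 0.23 ] [-0.004  0.254] [[359.0, 202.0], [349.0, 217.0]]
```

Run:
```python
from hz import *
from fitc import W
P=[.6303,-.216,.1545]
w=load("w23");T=np.array([0.61180448,-0.21993058,0.24361284]);R=tool([0.65157606,0.75852046,0.00511451,0.0083187])
for v in((.011,-.008,0),(.011,.008,0),(-.011,.008,0),(0,0,0),(.011,.008,-.02),(.011,.008,-.04)):print(v,proj(w,T+R@np.array(v)).round(0))
d=T[:2]-np.array(P[:2]);cy=P[2];print(d@[np.cos(cy),np.sin(cy)],d@[-np.sin(cy),np.cos(cy)])
for n in("w22","w14"):
  w=load(n)
  for f in(2.6,2.8):
    b=np.array([-.045-.052*np.cos(f),.213+.052*np.sin(f)]);l=b+.025*np.array([-np.sin(f),-np.cos(f)])
    print(n,f,proj(w,W(P,[(b[0],.012,b[1]),(b[0],-.012,b[1]),(l[0],.012,l[1]),(l[0],-.012,l[1])])).round(0).tolist())
im=cv2.imread("pics/w22.png");a=cv2.resize(im[140:240,190:290],None,fx=5,fy=5,interpolation=cv2.INTER_CUBIC)
cv2.imwrite("pics/w22c.png",a)
```

```text
(0.011, -0.008, 0) [[306. 214.]]
(0.011, 0.008, 0) [[335. 214.]]
(-0.011, 0.008, 0) [[335. 250.]]
(0, 0, 0) [[320. 232.]]
(0.011, 0.008, -0.02) [[337. 228.]]
(0.011, 0.008, -0.04) [[339. 246.]]
-0.018880073939210713 -0.0010375583148603308
w22 2.6 [[259.0, 183.0], [261.0, 214.0], [234.0, 191.0], [237.0, 224.0]]
w22 2.8 [[267.0, 180.0], [269.0, 210.0], [250.0, 188.0], [252.0, 220.0]]
w14 2.6 [[585.0, 47.0], [612.0, 86.0], [600.0, 63.0], [631.0, 106.0]]
w14 2.8 [[577.0, 43.0], [604.0, 80.0], [604.0, 48.0], [633.0, 91.0]]
```

View pics/w22c.png

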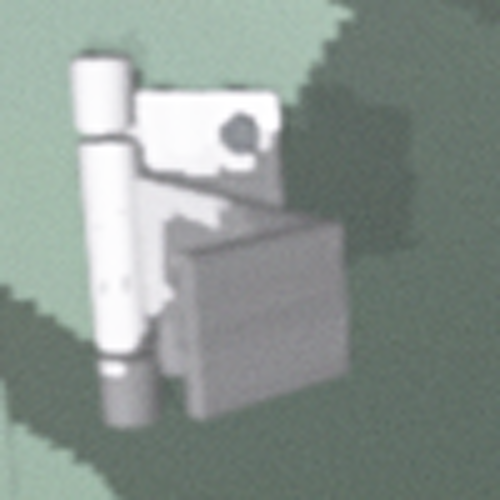

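The picture shows the hasp raised to about 2.25 rad with the finger riding on top of the lip. The real fingertips seem to end about 15–20 mm above the nominal TCP height, so I pushed too high. I'll back off, go lower behind the bend, and look.

Emit:
servo_tool([
  {"hand":1,"travel":[0,0,-15],"yaw":0},
  {"hand":1,"travel":[0,15,-10],"yaw":0},
  {"hand":1,"travel":[0,30,0],"yaw":0},
  {"hand":1,"travel":[0,15,0],"yaw":0},
  {"hand":1,"travel":[0,0,20],"yaw":0},
  {"hand":1,"travel":[0,0,15],"yaw":0},
  {"hand":1,"travel":[0,0,5],"yaw":0},
  {"hand":1,"travel":[0,0,0],"yaw":0},
])

```text
t: 23.5
tcp_pos: [0.6642, -0.2109, 0.2201]
tool_rot: [0.652, 0.759, -0.0, -0.001]
force: [-0.2, -0.1, -0.0]
finger_gap: 0.001
```

```bash
python3 st.py 24;python3 - <<'E'
from h import *
im=cv2.imread("pics/w24.png");cv2.imwrite("pics/w24c.png",cv2.resize(im[130:290,200:390],None,fx=4,fy=4,interpolation=cv2.INTER_CUBIC)[:600])
im,c=snap("scene","s24");cv2.imwrite("pics/s24c.png",cv2.resize(im[165:245,325:405],None,fx=6,fy=6,interpolation=cv2.INTER_CUBIC))
E
```

```text
23.55 [ 0.66486837 -0.21116224  0.22112694] [6.51538559e-01 7.58615517e-01 1.52504328e-05 6.19191575e-05] 0.0017860872375906763 [ 0.33464419  1.31219813 -0.4711477 ] [-0.01454734 -0.00788472 -0.05140516]
hinge in tool [ 1.04365051e-01 -1.15939060e-01 -1.97678927e-05] yaw 98.68459296265485
```

View pics/w24c.png

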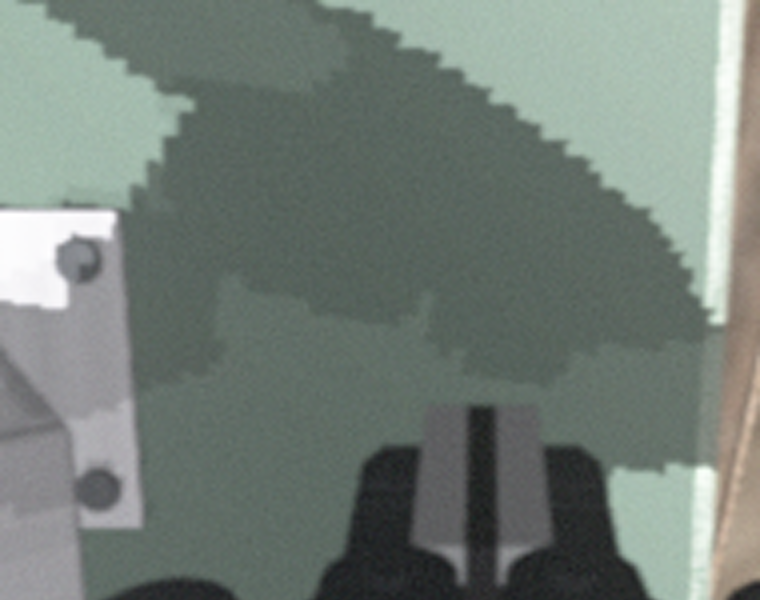

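View pics/s24c.png

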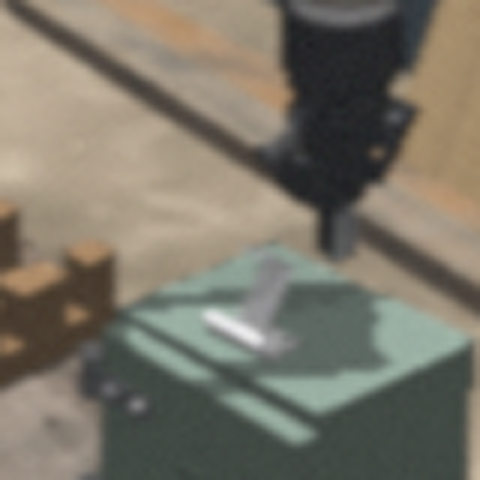

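Run:
```python
from h import *
from fitc import W
w=load("w24");P=[.6303,-.216,.1545]
for f in(2.0,2.1,2.2,2.3,2.5):
    b=np.array([-.045-.052*np.cos(f),.213+.052*np.sin(f)]);l=b+.025*np.array([-np.sin(f),-np.cos(f)])
    print(f,b.round(3),proj(w,W(P,[(b[0],.012,b[1]),(b[0],-.012,b[1]),(l[0],.012,l[1])])).round(0).tolist())
print(proj(w,W(P,[(-.045,.02,.213),(-.045,-.02,.213),(.07,.092,.207),(.07,-.092,.207)])).round())
s=load("s24")
for z in(.22,.24,.26):print(z,proj(s,[.6648,-.2111,z]))
```

```text
2.0 [-0.023  0.26 ] [[184.0, 244.0], [191.0, 293.0], [116.0, 255.0]]
2.1 [-0.019  0.258] [[197.0, 241.0], [203.0, 290.0], [130.0, 255.0]]
2.2 [-0.014  0.255] [[209.0, 238.0], [215.0, 286.0], [146.0, 254.0]]
2.3 [-0.01   0.252] [[221.0, 235.0], [225.0, 282.0], [162.0, 252.0]]
2.5 [-0.003  0.244] [[241.0, 229.0], [244.0, 274.0], [193.0, 248.0]]
[[179. 195.]
 [187. 259.]
 [389.  57.]
 [373. 351.]]
0.22 [[379.56924634 212.18400353]]
0.24 [[379.71459449 207.57739045]]
0.26 [[379.86141945 202.92397186]]
```

View pics/w24.png

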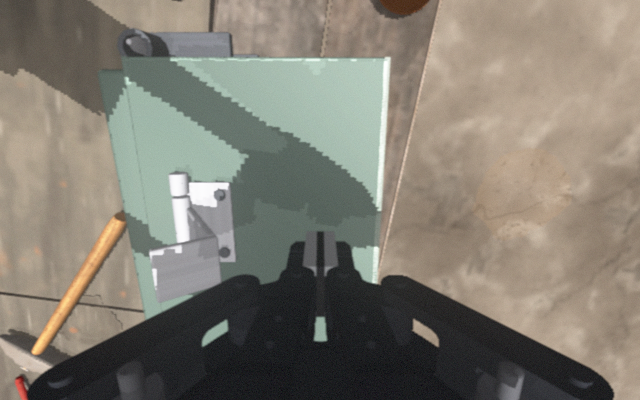

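Hasp about 2.25 rad. In the scene view the fingertips end at (382,207.5), about 19 mm above nominal TCP. I'll go 8 mm lower and push at the bend.

Emit:
servo_tool([
  {"hand":1,"travel":[0,0,8],"yaw":0},
  {"hand":1,"travel":[0,-12,0],"yaw":0},
  {"hand":1,"travel":[0,-12,0],"yaw":0},
  {"hand":1,"travel":[0,-8,0],"yaw":0},
  {"hand":1,"travel":[0,-5,-2],"yaw":0},
  {"hand":1,"travel":[0,-5,-2],"yaw":0},
  {"hand":1,"travel":[0,-5,-2],"yaw":0},
  {"hand":1,"travel":[0,-5,-2],"yaw":0},
  {"hand":1,"travel":[0,0,0],"yaw":0},
])

```text
t: 24.5
tcp_pos: [0.613, -0.219, 0.2211]
tool_rot: [0.652, 0.759, -0.0, -0.0]
force: [0.2, 0.2, 0.1]
finger_gap: 0.001
```

```bash
python3 st.py 25;python3 - <<'E'
from h import *
im=cv2.imread("pics/w25.png");cv2.imwrite("pics/w25c.png",cv2.resize(im[150:290,230:390],None,fx=4,fy=4,interpolation=cv2.INTER_CUBIC))
E
```

```text
24.55 [ 0.61316393 -0.21890875  0.22088492] [ 6.51556793e-01  7.58599809e-01 -1.60464516e-04 -2.19642227e-04] 0.0035711738625108166 [-0.06079791 -0.26524484  0.13190208] [ 0.03971457 -0.00735002  0.00483323]
hinge in tool [ 1.04212567e-01 -6.36627597e-02  4.66573085e-05] yaw 98.68183344172644
```

View pics/w25c.png

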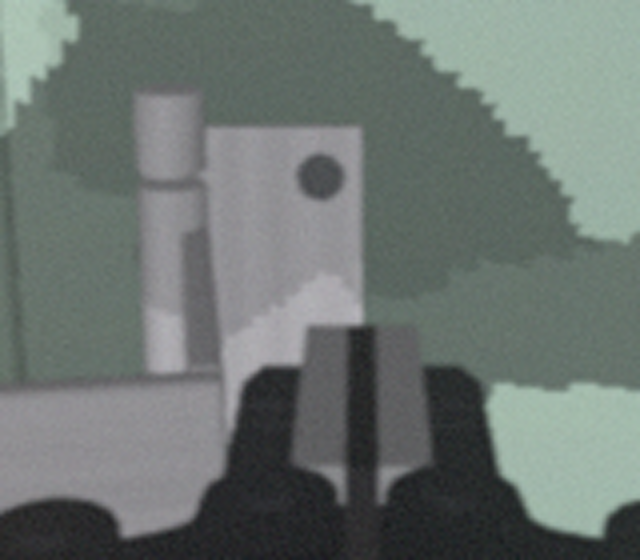

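Emit:
servo_tool([
  {"hand":1,"travel":[0,-8,0],"yaw":0},
  {"hand":1,"travel":[0,-8,0],"yaw":0},
  {"hand":1,"travel":[0,-8,0],"yaw":0},
  {"hand":1,"travel":[0,-8,0],"yaw":0},
  {"hand":1,"travel":[0,-8,0],"yaw":0},
  {"hand":1,"travel":[0,-8,0],"yaw":0},
  {"hand":1,"travel":[0,-8,0],"yaw":0},
  {"hand":1,"travel":[0,0,0],"yaw":0},
])

```text
t: 25.35
tcp_pos: [0.5569, -0.2274, 0.2208]
tool_rot: [0.652, 0.758, -0.0, -0.001]
force: [0.1, 0.5, -0.8]
finger_gap: 0.0
```

```bash
python3 st.py 26;python3 - <<'E'
from h import *
im,c=snap("scene","s26");im2,_=snap("side","d26")
cv2.imwrite("pics/c26.png",np.hstack([cv2.resize(im[180:260,320:400],None,fx=5,fy=5,interpolation=cv2.INTER_CUBIC),cv2.resize(im2[130:210,280:350],None,fx=5,fy=5,interpolation=cv2.INTER_CUBIC)]))
E
```

```text
25.4 [ 0.55758733 -0.22744829  0.22090214] [ 6.51706129e-01  7.58471537e-01 -1.04031392e-04 -1.95537186e-04] 0.0008128717413489002 [ 0.67471026  0.17604328 -0.06390988] [ 0.01129138 -0.04469652 -0.02028354]
hinge in tool [ 1.04262184e-01 -7.47500935e-03  1.98733619e-05] yaw 98.659274555117
```

View pics/w26.png

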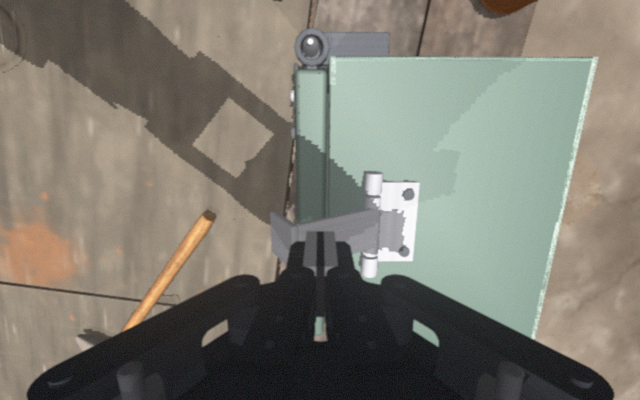

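View pics/c26.png

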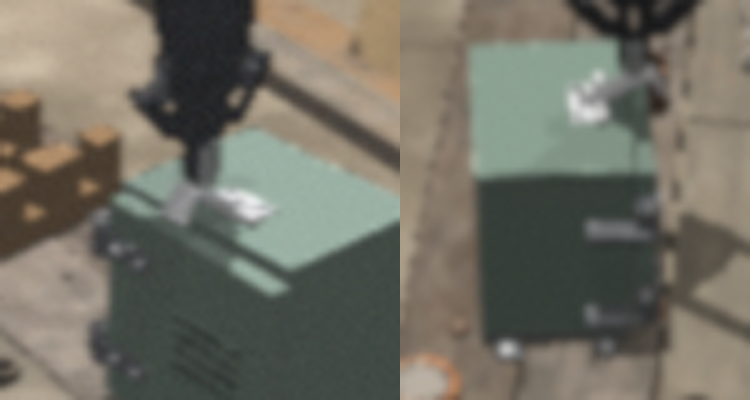

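The hasp is over and leaning forward at about 35°. Now pressing down.

Emit:
servo_tool([
  {"hand":1,"travel":[0,-4,4],"yaw":0},
  {"hand":1,"travel":[0,-2,5],"yaw":0},
  {"hand":1,"travel":[0,0,5],"yaw":0},
  {"hand":1,"travel":[0,0,4],"yaw":0},
  {"hand":1,"travel":[0,0,2],"yaw":0},
  {"hand":1,"travel":[0,0,0],"yaw":0},
])

```text
t: 26.1
tcp_pos: [0.5522, -0.2281, 0.2002]
tool_rot: [0.651, 0.759, -0.0, -0.0]
force: [0.0, -0.5, -0.2]
finger_gap: -0.001
```

Emit:
servo_tool([
  {"hand":1,"travel":[0,0,2],"yaw":0},
  {"hand":1,"travel":[0,0,0],"yaw":0},
])

```text
t: 26.3
tcp_pos: [0.5524, -0.2282, 0.1987]
tool_rot: [0.651, 0.759, 0.0, 0.0]
force: [-0.2, 0.1, 0.4]
finger_gap: -0.0
```

Emit:
servo_tool([
  {"hand":1,"travel":[0,0,1.5],"yaw":0},
  {"hand":1,"travel":[0,0,0],"yaw":0},
])

```text
t: 26.5
tcp_pos: [0.5524, -0.2282, 0.1972]
tool_rot: [0.651, 0.759, 0.0, 0.0]
force: [-0.0, -0.9, 0.0]
finger_gap: -0.001
```

```bash
python3 st.py 27;python3 - <<'E'
from h import *
im,c=snap("scene","s27");im2,_=snap("side","d27")
cv2.imwrite("pics/c27.png",np.hstack([cv2.resize(im[180:260,320:400],None,fx=5,fy=5,interpolation=cv2.INTER_CUBIC),cv2.resize(im2[130:210,280:350],None,fx=5,fy=5,interpolation=cv2.INTER_CUBIC)]))
E
```

```text
26.55 [ 0.55236669 -0.22821717  0.19729062] [6.51475129e-01 7.58669991e-01 2.67331507e-05 2.06851853e-05] -5.442897153236648e-05 [ 0.68485198 -1.28142468 -0.30459201] [4.13722009e-05 3.26802503e-02 1.71490033e-02]
hinge in tool [ 1.04237611e-01 -2.13462708e-03  2.15031964e-07] yaw 98.69417432435924
```

View pics/c27.png

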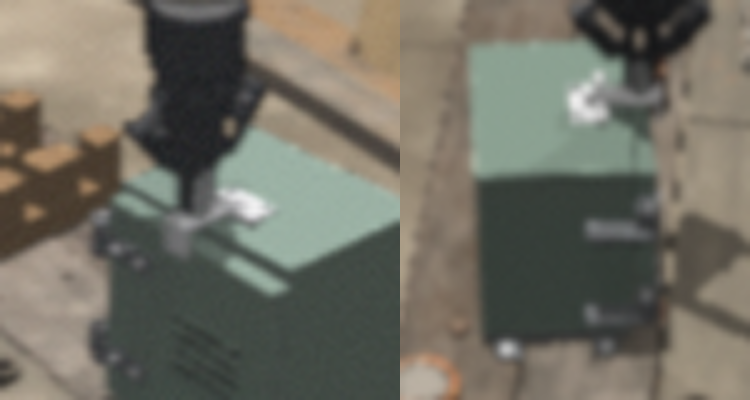

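Nearly down. I'll continue in small steps until it bears on the stop.

Emit:
servo_tool([
  {"hand":1,"travel":[0,0,1.5],"yaw":0},
  {"hand":1,"travel":[0,0,0],"yaw":0},
])

```text
t: 26.85
tcp_pos: [0.5525, -0.2283, 0.197]
tool_rot: [0.651, 0.759, 0.0, 0.0]
force: [-1.8, 0.8, 6.1]
finger_gap: 0.003
```

Emit:
servo_tool([
  {"hand":1,"travel":[0,0,1.5],"yaw":0},
  {"hand":1,"travel":[0,0,0],"yaw":0},
])

```text
t: 27.05
tcp_pos: [0.5525, -0.2283, 0.1968]
tool_rot: [0.651, 0.759, 0.0, 0.001]
force: [-3.8, 2.1, 11.5]
finger_gap: 0.0
```

Emit:
servo_tool([
  {"hand":1,"travel":[0,0,1],"yaw":0},
  {"hand":1,"travel":[0,0,0],"yaw":0},
])

```text
t: 27.25
tcp_pos: [0.5526, -0.2284, 0.1967]
tool_rot: [0.651, 0.759, -0.0, 0.001]
force: [-3.6, 2.7, 15.9]
finger_gap: 0.003
```

Emit:
servo_tool([
  {"hand":1,"travel":[0,0,1],"yaw":0},
  {"hand":1,"travel":[0,0,0],"yaw":0},
])

```text
t: 27.45
tcp_pos: [0.5526, -0.2284, 0.1966]
tool_rot: [0.651, 0.759, -0.0, 0.001]
force: [-6.0, 3.0, 20.3]
finger_gap: 0.0
```

It bears hard at TCP z 0.1966 (fingertips about 0.2155, equal to the level arm's top at 0.215). Retreating and checking.

Emit:
servo_tool([
  {"hand":1,"travel":[0,0,-5],"yaw":0},
  {"hand":1,"travel":[0,0,-25],"yaw":0},
  {"hand":1,"travel":[0,0,-40],"yaw":0},
  {"hand":1,"travel":[0,0,-45],"yaw":0},
  {"hand":1,"travel":[-30,-30,-10],"yaw":0},
  {"hand":1,"travel":[-40,-25,0],"yaw":0},
  {"hand":1,"travel":[0,0,0],"yaw":0},
  {"hand":1,"travel":[0,0,0],"yaw":0},
])

```text
t: 28.25
tcp_pos: [0.508, -0.3063, 0.3169]
tool_rot: [0.652, 0.758, 0.0, -0.0]
force: [0.1, 0.4, -0.2]
finger_gap: -0.0
```

```bash
python3 st.py 28;python3 - <<'E'
from h import *
from fitc import W
P=[.6303,-.216,.1545]
w=load("w28")
im=cv2.imread("pics/w28.png");
def pr(L):return proj(w,W(P,L)).round(0).tolist()
print("tip bend ±12",pr([(-.097,.012,.215),(-.097,-.012,.215)]),"at .08",pr([(-.097,.012,.2192)]),"door top shut: hinge end",pr([(-.09,.09,.202),(-.072,.09,.202)]),"free",pr([(-.09,-.09,.202),(-.072,-.09,.202)]))
im,c=snap("scene","s28");im2,_=snap("side","d28")
cv2.imwrite("pics/c28.png",np.hstack([cv2.resize(im[190:270,330:410],None,fx=5,fy=5,interpolation=cv2.INTER_CUBIC),cv2.resize(im2[130:210,280:350],None,fx=5,fy=5,interpolation=cv2.INTER_CUBIC)]))
E
```

```text
28.3 [ 0.50832108 -0.30538415  0.31673763] [ 6.51786107e-01  7.58402418e-01  3.93396827e-04 -6.98249106e-04] -0.0007260340249703985 [ 0.23680424 -0.14391228 -0.32966013] [0.0106852  0.0434069  0.06117074]
hinge in tool [0.17390321 0.05292682 0.00025677] yaw 98.64714930800113
tip bend ±12 [[367.0, 86.0], [366.0, 117.0]] at .08 [[368.0, 85.0]] door top shut: hinge end [[377.0, -20.0], [401.0, -20.0]] free [[369.0, 203.0], [388.0, 203.0]]
```

View pics/w28.png

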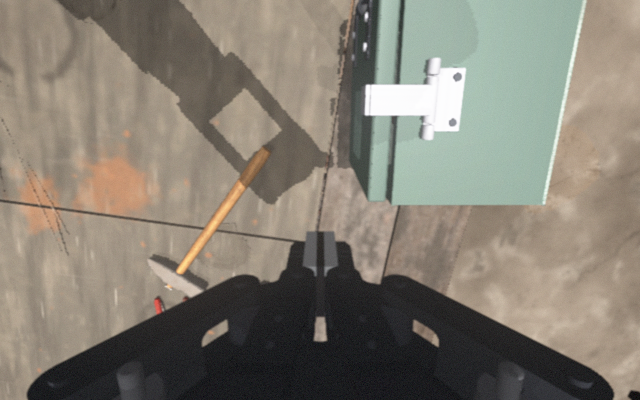

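View pics/c28.png

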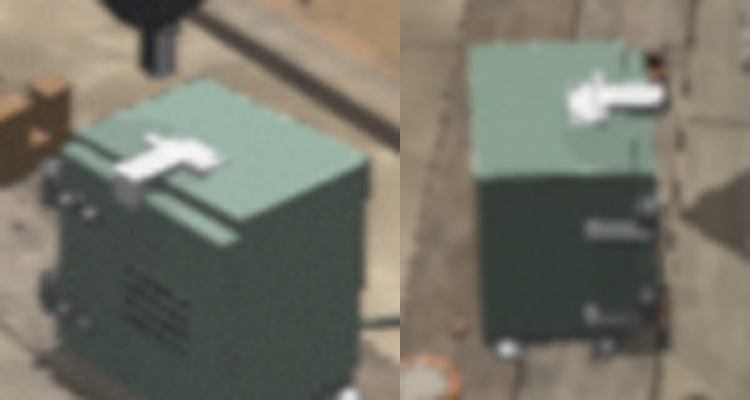

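The free end of the door top is at (370–388,202), against a prediction of (369–388,203) when shut. The hasp bend is at (365,84–116), against (367,86–117) when down. Handing in.

```bash
python3 -c "
from station import manip
print(manip.sign_off())"
```

```text
the job is handed in; nothing more can be done
None
```

I hung the door on both pins, swung it shut and pressed the hasp down to its stop, then handed the job in at about 28 s of the 72 s allowed. No verdict came back.

**What I did:** I gripped the door by its top edge, lifted it out of the stand and lowered it onto the pins at 45° open, until it rested on the lugs. I let go, pushed it shut with the closed fingers, swept the hasp forward and pressed it down with up to about 20 N.

**Last checks:**
- **Knuckles:** when I let go, the vertical force had gone from about −4 N with the door hanging to about +5 N. That fits the door sitting on its lugs. The upper pin showed centred in its knuckle.
- **Door shut:** the free end of its top edge was within about 1 pixel of where it should be when shut.
- **Hasp:** its bend was within 2 pixels of where it should be when down. The picture can't resolve 0.08 rad, so for "fully down" I rely on the hard stop I felt.
- **Robot:** the arm was clear of everything.

**What went wrong or disagreed:**
- **Hasp jam:** my first push rode up over the hasp's lip and jammed at about 18 N. The closed fingertips appear to end about 19 mm above the stated tool point, so I backed off and pushed lower.
- **Cabinet position:** the scene and side cameras differed from the wrist camera by 6 to 10 mm in y. I used the wrist camera, and the fit on the pins bore that out.
- **Not measured directly:** I did not look at the lower knuckle up close, and I did not measure the other bench items at the end. The arm never went near them.

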